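Lay out the calligraphy desk from the stacked kit

ROBOT

A 6-joint arm with a two-finger parallel gripper is mounted at the origin on the work surface. World frame = base frame: x ahead of the robot, y to its left, z up, the work surface at z = 0. Lengths are in m, angles in rad, forces in N, time in s.
With the tool pointing down it reaches from about 0.35 to 0.975 m from the base axis. Payload 4.9 kg.
Tool frame: the origin (TCP) lies midway between the tips of the shut fingers; the grasp point (between the pads) lies behind it (manip.grasp_offset is the y of the grasp point in the tool frame, in m); y points along the fingers, z is the direction in which the jaws open and shut, and the axes are right-handed (so a half turn about y gives the same grasp; the last joint's range is limited). The gripper opens to 85 mm and grips with 20 to 120 N. Pads are 22 mm wide; open, the fingers measure 114 mm over their backs; the gripper's body (76 mm by 85 mm) begins 54 mm behind the grasp point. The pads swing forward as they close: fully open they stand 13 mm farther back than shut.
Start: joints at [1.006, 0.053, 1.613, -0, 1.476, -0.119], TCP at [0.269, 0.564, 0.231] pointing down, gripper open.
Joint ranges: [-3.01, 3.01], [-1.01, 2.22], [0.06, 2.58], [-1.02, 4.17], [0.09, 2.62], [-3.14, 3.14]. Speed limits (rad/s): [2.57, 2.57, 3.14, 3.14, 3.14, 3.14].

INTERFACE

Orientations are given as a unit quaternion [w, x, y, z].
In Python, from plant import manip gives the robot as it stands. The module is installed in compiled form; this text tells all that it offers.
- The arm moves only by the shell command python3 -m jog 'ROWS'. ROWS is a JSON object of lists of equal length, an entry for each row: "offset": the shift along the world's x, y, z in units of 50 mm (1.0 is 50 mm), a list of three; "angular": the turn, a rotation vector about the world's x, y, z in units of 6 degrees (1.0 is 6 degrees), a list of three; "jaw": the finger opening in mm, from 0 to 85.4. In form: {"offset": [[tx, ty, tz], ...], "angular": [[ax, ay, az], ...], "jaw": [jaw, ...]}. A call has 1 to 12 rows; each row shifts and turns the commanded pose from where the row before left it; what a row does not reach is not made up. A row lasts 1/10 s, in which the tool goes at most 50 mm and 8.59 degrees, less where a joint would pass 70% of its speed; a pose out of reach is approached as far as the arm can. A call is refused whole if a number of a shift passes 1 or a number of a turn 1, either way. A call with a gripper value outside its range is refused whole. The fingers move at their own pace and stop on an object; the grip force is fixed at half the most. Time passes only in rows, so rows that do not move let the fingers close. It gives the time, the measured TCP pose, the force and the opening at its end, in the units of the state.
- manip.state(): the state, without advancing time (a new reading comes with each control period).
- manip.grab_frame(name): name is "side" or "top" or "wrist"; returns the picture (420x560x3 uint8, blue, green, red); there is no depth.
- manip.camera_model(name): a dict with "fx", "fy", "cx", "cy" (pixels), "k1" (the pictures are not rectified: a ray, as slopes to the right and down, at radius r is drawn at 1 + k1 r^2 times it, then the intrinsics apply), "rvec" (rotation vector, rad) and "tvec" (3), from world to camera coordinates, as OpenCV has them; the wrist camera has in their place "mount" (4x4, takes a point from camera to tool coordinates, whose origin is the TCP and whose axes are the tool frame's). Camera axes: x right, y down, z forward; pixel columns grow to the right and rows downward; lengths in m; the calibration is good to about 2 mm. A picture is of the moment at which its call begins: read the wrist's pose just before it. camera_model takes no time and is no camera call.
- manip.job_done(): hands the job in, once; it reports no verdict.
The state is a dict: "time": time; "joint_pos": joint angles; "joint_vel": joint speeds; "joint_efforts": joint torques, N m; "tool_pos": TCP position; "tool_rot": TCP orientation; "contact_force": force on the tool from outside, world axes, zero at the start; "ft_torque": the same for the moment, N m; "gripper_width": opening from 0.0 (shut) to 1.0 (fully open).
Only numpy, scipy, OpenCV 4.12 (cv2) and the standard library are available. Lean on these libraries where they do the work, as an engineer would, in place of code of your own. Each camera call takes 0.05 s, during which the arm holds its last target.

TASK

The calligraphy kit has been put away as one stack on the felt: take it apart and lay the desk for writing, each thing upright on its own place, centred. The square seal stone goes on the small square wooden block, the dark paperweight bar along the middle of the blank strip at the head of the writing board, the round porcelain paste box on the round cork coaster, and the inkstone, lined up lengthways, on the long wooden stand. Set things down without dropping or tipping any, and leave the ink bottle and the brush pot where they stand.

Things in the scene. Friction and masses are not known exactly. Their poses are not given: they have to be found in the camera images.
- seal_mid (a point): Seal stone: pale grey-green stone prism, 24 x 24 mm, 50 mm tall (80 g), standing upright on the middle of the paperweight at the top of the stack. The point is its centre, 25 mm above its underside; z up, x and y square to its side faces.
- bar_mid (a point): Paperweight: dark wooden bar with two thin brass bands, 140 mm long (its y axis), 26 mm wide (x), 18 mm thick (z) (120 g); it lies across the paste box's flat lid, third from below. The point is its centre, 9 mm above its underside. The lid below it is wider (56 mm) than the bar, so fingers at its middle must stop above the bar's underside.
- pastebox_mid (a point): Seal-paste box: closed round white porcelain box with a flat top and a blue band, diameter 56 mm, 28 mm tall (140 g), standing on the inkstone. The point is its centre, 14 mm above its underside; z up.
- inkstone_mid (a point): Inkstone: dark slate slab, 124 mm long (its y axis), 60 mm wide (x), 24 mm thick (z) (480 g), flat top with a darker pond marked at one end; bottom of the stack, on the felt. The point is its centre, 12 mm above its underside. Either way round is right on its stand.
- block_top (a point): Place of the seal stone: small square light wooden block, 50 x 50 mm, 14 mm high, fixed. The point is the centre of its flat top; z up.
- board_top (a point): Place of the paperweight: writing board, 130 mm (x) by 164 mm (y), 8 mm thick, fixed, covered with yellowish paper. Ruled squares cover the part nearer the robot; the strip at its far (+x) end is blank, about 50 mm deep (x) and as wide as the board: the head. The point is the middle of this blank strip, on the paper's surface, 25 mm in from the board's far edge; y runs along the strip, x towards the far edge, z up.
- coaster_top (a point): Place of the paste box: round cork coaster, diameter 80 mm, 8 mm high, fixed. The point is the centre of its flat top; z up.
- stand_top (a point): Place of the inkstone: long flat wooden stand without a rim, 148 mm long (its y axis), 84 mm wide (x), its top 12 mm above the felt, fixed. The point is the centre of its top; z up.
- inkbottle_mid (a point): Bystander: round black ink bottle, diameter 52 mm, 110 mm tall, white cap, standing loose on the felt. The point is 55 mm above its underside.
- brushpot_mid (a point): Bystander: white round pot, diameter 72 mm, 100 mm tall, with brushes that reach 260 mm high, standing loose on the felt. The point is on its axis, 50 mm above its underside.

How it is judged:
By the outcome, as a careful person would: the job done as asked, in the order asked, and still so for the second after the job is handed in, with the robot touching nothing.
It also fails if it takes over 141 s, if anything falls off the work surface, if the arm or the gripper's body presses on something with over 40 N, if the wrist force passes 120 N, or if a joint passes its speed limit or range.

## Working session

There is one attempt and no reset: what is moved stays moved. The work goes in short steps, Python scripts to look and compute and a shell command to move; the robot and the scene stay as the last step left them, time stands still between calls to the robot, and variables do not carry over. Pictures are saved under pics/ and viewed, and the job is handed in when it is done.

```bash
mkdir -p pics; python3 - <<'E'
from plant import manip
import cv2
s=manip.state();print(s); print(manip.grasp_offset)
for n in("side","top","wrist"):
    print(n,manip.camera_model(n)); cv2.imwrite(f"pics/{n}0.png",manip.grab_frame(n))
E
```

```text
{'time': 0.0, 'joint_pos': array([ 1.00602692e+00,  5.33851485e-02,  1.61430502e+00,  3.33734495e-06,
        1.47599573e+00, -1.19033330e-01]), 'joint_vel': array([-8.51551473e-06,  7.94511134e-05,  1.58638676e-03,  2.68793572e-04,
       -7.63462038e-05,  1.13290407e-03]), 'joint_efforts': array([-1.15126924e-03, -3.93672574e+01, -3.70182931e+01, -1.75877130e-04,
        6.86793326e-03,  1.16133347e-05]), 'tool_pos': array([0.2691311 , 0.56339191, 0.2300389 ]), 'tool_rot': array([-0.68892105,  0.69031474, -0.1565394 ,  0.15604092]), 'contact_force': array([ 0.45932397, -0.19007693,  0.26002945]), 'ft_torque': array([ 0.02508407, -0.03311866,  0.00181931]), 'gripper_width': 1.0021457058012615}
-0.0187
side {'fx': 525.5683857937021, 'fy': 525.5683857937021, 'cx': 286.0917837064924, 'cy': 204.12656169310583, 'k1': 0.06974408693212376, 'rvec': array([ 2.12362182, -0.22043068,  0.12634157]), 'tvec': array([-0.54379122,  0.13875196,  1.14897717])}
top {'fx': 416.91957710445416, 'fy': 416.91957710445416, 'cx': 283.0263189559368, 'cy': 215.20077024922702, 'k1': -0.05064016162213496, 'rvec': array([ 2.13822365, -2.15113988,  0.17642593]), 'tvec': array([0.01312807, 0.54655221, 1.19734833])}
wrist {'fx': 355.68014368265034, 'fy': 355.68014368265034, 'cx': 281.649326404648, 'cy': 211.40792385799185, 'k1': -0.036920131838168974, 'mount': array([[ 9.57177161e-04,  9.63864403e-01,  2.66391623e-01,
        -6.64410225e-02],
       [ 1.06673388e-03, -2.66392578e-01,  9.63864024e-01,
        -1.42895087e-01],
       [ 9.99998973e-01, -6.38419661e-04, -1.28317170e-03,
        -1.46471632e-05],
       [ 0.00000000e+00,  0.00000000e+00,  0.00000000e+00,
         1.00000000e+00]])}
```

View pics/top0.png

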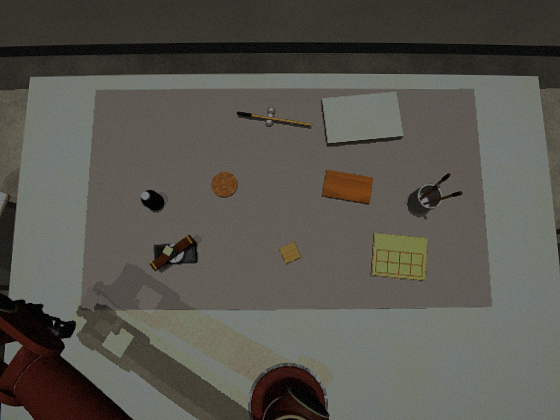

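View pics/side0.png

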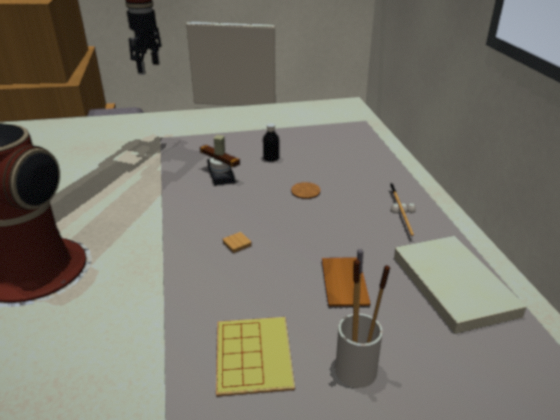

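View pics/wrist0.png

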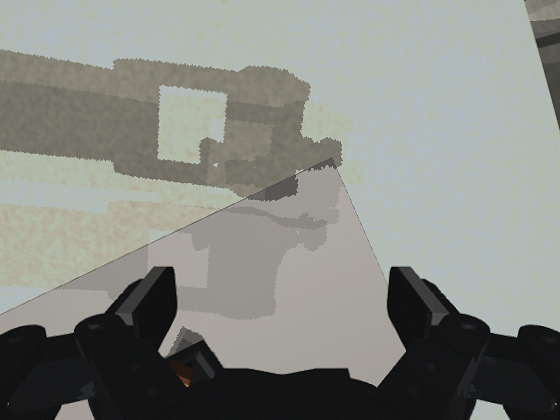

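```bash
cat > h.py <<'E'
import numpy as np, cv2
from scipy.spatial.transform import Rotation as R
from plant import manip
def q(s): w=s["tool_rot"]; return R.from_quat([w[1],w[2],w[3],w[0]])
def cam(n,s=None):
    c=manip.camera_model(n)
    if n!="wrist":
        Rm=R.from_rotvec(c["rvec"]).as_matrix(); return c,Rm.T,-Rm.T@c["tvec"]
    M=c["mount"]; Rt=q(s).as_matrix(); return c,Rt@M[:3,:3],Rt@M[:3,3]+s["tool_pos"]
def ray(C,uv):
    c,Rw,o=C; uv=np.atleast_2d(np.asarray(uv,float))
    d=np.c_[(uv[:,0]-c["cx"])/c["fx"],(uv[:,1]-c["cy"])/c["fy"]]; p=d.copy()
    for _ in range(20): p=d/(1+c["k1"]*(p**2).sum(1,keepdims=True))
    return o,np.c_[p,np.ones(len(p))]@Rw.T
def onz(C,uv,z):
    o,d=ray(C,uv); return o+d*((z-o[2])/d[:,2])[:,None]
def proj(C,P):
    c,Rw,o=C; p=(np.atleast_2d(P)-o)@Rw; p=p[:,:2]/p[:,2:]; p=p*(1+c["k1"]*(p**2).sum(1,keepdims=True))
    return p*[c["fx"],c["fy"]]+[c["cx"],c["cy"]]
def shot(n,name=None):
    s=manip.state(); im=manip.grab_frame(n)
    if name: cv2.imwrite(f"pics/{name}.png",im)
    return im,cam(n,s),s
def where():
    s=manip.state(); r=q(s).as_matrix()
    print("t%.2f"%s["time"],"tcp",s["tool_pos"].round(4),"y-axis",r[:,1].round(3),"jawdir deg %.2f"%np.degrees(np.arctan2(r[1,2],r[0,2])),"F",s["contact_force"].round(1),"w %.1f"%(s["gripper_width"]*85.4),"j",s["joint_pos"].round(2))
E
python3 - <<'E'
from h import *
where()
im=cv2.imread("pics/top0.png");C=cam("top")
print(C[2])
cv2.imwrite("pics/z1.png",cv2.resize(im[150:290,120:320],None,fx=4,fy=4,interpolation=2))
cv2.imwrite("pics/z2.png",cv2.resize(im[150:290,300:500],None,fx=4,fy=4,interpolation=2))
for nm,uv,z in [("stack",(168,250),.12),("ston?",(175,252),.024),("block",(290,253),.014),("coaster",(224.5,184),.008),("stand",(347.5,187),.012),("board",(400,257),.008),("bottle",(150,200),.11),("pot",(427,197),.1)]:
    print(nm,onz(C,uv,z).round(3))
E
```

```text
t0.15 tcp [0.2692 0.5635 0.2303] y-axis [-0.001 -0.001 -1.   ] jawdir deg 64.46 F [-0.1  0.  -0.1] w 85.3 j [ 1.01  0.05  1.61 -0.    1.48 -0.12]
[0.35493465 0.0214404  1.26731858]
stack [[0.439 0.328 0.12 ]]
ston? [[0.44  0.333 0.024]]
block [[ 0.436 -0.011  0.014]]
coaster [[0.651 0.19  0.008]]
stand [[ 0.638 -0.19   0.012]]
board [[ 0.422 -0.344  0.008]]
bottle [[0.582 0.387 0.11 ]]
pot [[ 0.588 -0.405  0.1  ]]
```

```bash
sleep 0
```

```text
(no output)
```

View pics/z1.png

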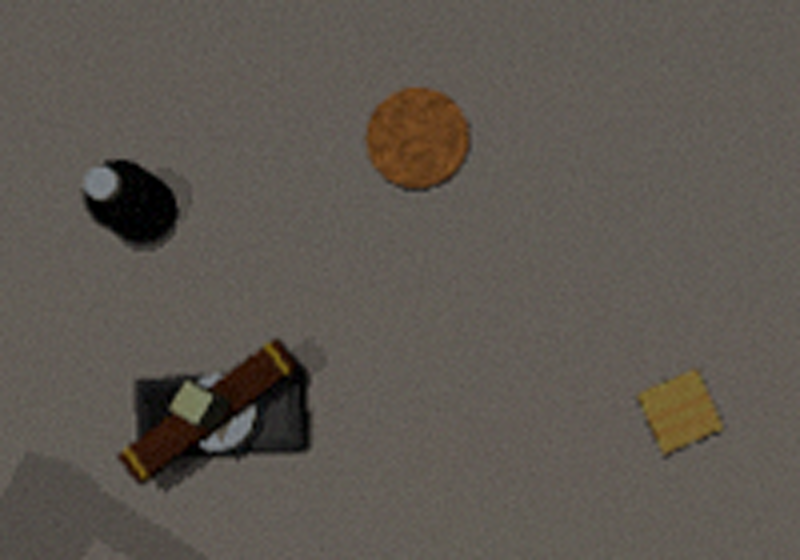

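View pics/z2.png

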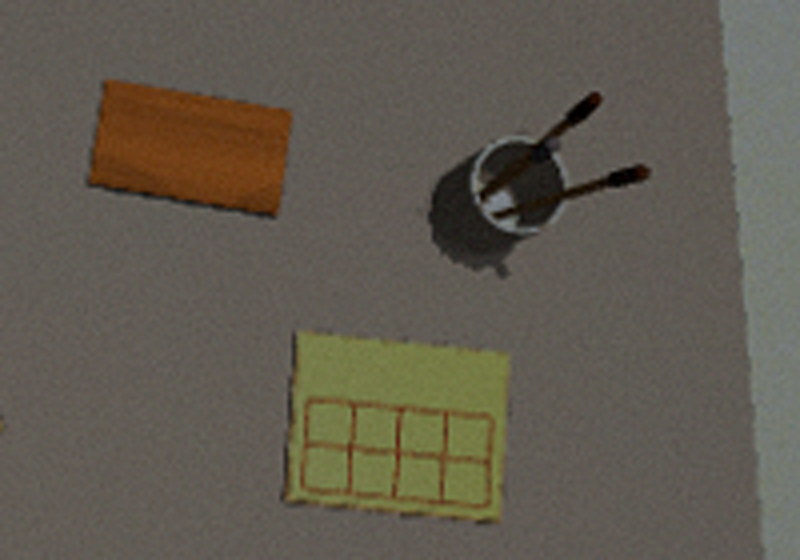

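```bash
python3 - <<'E'
from h import *
im=cv2.imread("pics/top0.png");C=cam("top")
hsv=cv2.cvtColor(im,cv2.COLOR_BGR2HSV)
def fit(nm,box,lo,hi,z):
    x0,y0,x1,y1=box; m=np.zeros(im.shape[:2],np.uint8)
    m[y0:y1,x0:x1]=cv2.inRange(hsv,lo,hi)[y0:y1,x0:x1]
    m=cv2.morphologyEx(m,cv2.MORPH_CLOSE,np.ones((3,3)))
    c=max(cv2.findContours(m,0,1)[0],key=cv2.contourArea)[:,0]
    P=onz(C,c,z)[:,:2]; r=cv2.minAreaRect((P*1000).astype(np.float32))
    box=cv2.boxPoints(r); e=box[1]-box[0]; f=box[2]-box[1]; l=e if np.hypot(*e)>np.hypot(*f) else f
    print(nm,np.round(r[0],1),np.round(r[1],1),"long axis deg %.1f"%(np.degrees(np.arctan2(l[1],l[0]))%180),(P.mean(0)*1000).round(1))
fit("block",(270,235,310,270),(10,90,60),(35,255,255),.014)
fit("coaster",(205,165,245,205),(5,90,50),(25,255,255),.008)
fit("stand",(315,160,380,210),(5,90,50),(25,255,255),.012)
fit("board",(360,225,440,290),(18,60,60),(40,255,255),.008)
fit("bar",(140,220,210,280),(0,90,25),(30,255,255),.088)
fit("seal",(155,240,178,262),(28,20,80),(60,120,255),.12+.0)
fit("seal",(155,240,178,262),(28,20,80),(60,120,255),.12+.0)
E
```

```text
block [438.   -9.1] [50.8 50. ] long axis deg 23.5 [437.5  -9.7]
coaster [650.9 192.9] [77.6 76.1] long axis deg 89.7 [650.8 191.8]
stand [ 641.2 -189.9] [148.9  84.5] long axis deg 79.7 [ 641.  -189.1]
board [ 424.5 -342.2] [166.5 132.6] long axis deg 83.6 [ 424.1 -341.8]
bar [414.  354.6] [28.  68.3] long axis deg 126.5 [412.3 354.6]
seal [439.1 329.7] [22.3 22.3] long axis deg 149.5 [439.2 329.1]
seal [439.1 329.7] [22.3 22.3] long axis deg 149.5 [439.2 329.1]
```

```bash
python3 -m jog '{"offset":[[0.34,-0.47,0],[0.34,-0.47,0],[0.34,-0.47,0],[0.34,-0.47,0],[0.34,-0.47,0],[0.34,-0.47,0],[0.34,-0.47,0],[0.34,-0.47,0],[0.34,-0.47,0],[0.34,-0.46,0],[0,0,0],[0,0,0]],"angular":[[0,0,-0.08],[0,0,-0.08],[0,0,-0.08],[0,0,-0.08],[0,0,-0.08],[0,0,-0.08],[0,0,-0.08],[0,0,-0.08],[0,0,-0.08],[0,0,-0.08],[0,0,0],[0,0,0]],"jaw":[85,85,85,85,85,85,85,85,85,85,85,85]}'
python3 - <<'E'
from h import *
where(); shot("wrist","w1")
E
```

```text
time: 1.35
tool_pos: [0.4395, 0.3291, 0.231]
tool_rot: [-0.682, 0.682, -0.186, 0.185]
contact_force: [-0.1, 0.6, -0.3]
gripper_width: 0.991
t1.35 tcp [0.4395 0.3291 0.231 ] y-axis [-0.001  0.    -1.   ] jawdir deg 59.59 F [-0.1  0.6 -0.3] w 84.6 j [ 0.51 -0.13  1.79  0.    1.48 -0.53]
```

View pics/w1.png

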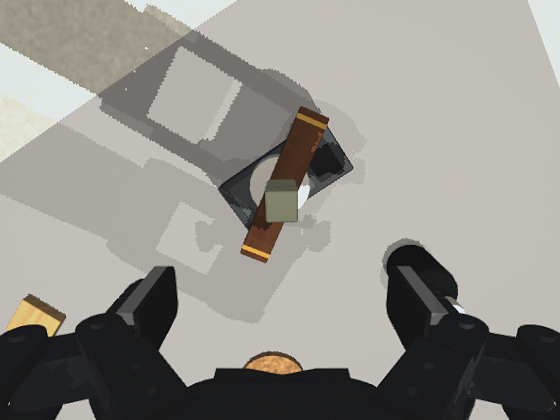

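```bash
python3 - <<'E'
from h import *
im=cv2.imread("pics/w1.png")
cv2.imwrite("pics/z3.png",cv2.resize(im[95:275,205:365],None,fx=4,fy=4,interpolation=cv2.INTER_CUBIC)[:,:])
print(cv2.resize(im[95:275,205:365],None,fx=4,fy=4).shape)
E
```

```text
(720, 640, 3)
```

View pics/z3.png

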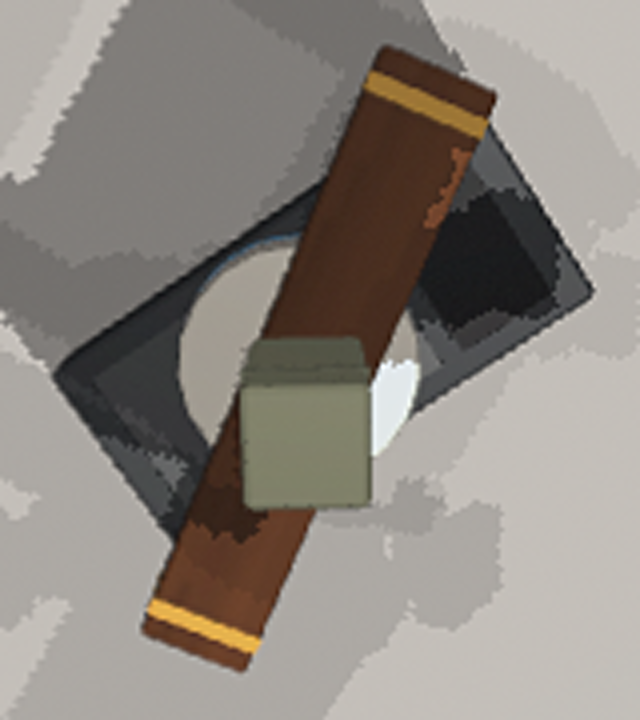

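```bash
python3 - <<'E'
from h import *
s=manip.state(); C=cam("wrist",s)
def f(nm,pts,z):
    P=onz(C,np.array(pts)/4+[205,95],z)[:,:2]*1000; r=P-np.roll(P,1,0)
    print(nm,P.mean(0).round(1),"len",np.hypot(*r.T).round(1),"ang",(np.degrees(np.arctan2(r[:,1],r[:,0]))%180).round(1))
f("seal",[(243,388),(370,382),(371,505),(247,510)],.12)
f("bar",[(383,45),(497,95),(243,670),(143,632)],.07)
f("ink",[(57,370),(400,30),(594,290),(215,545)],.024)
f("box",[(180,345),(420,345)],.052)
E
```

```text
seal [439.2 329.4] len [23.3 23.2 23.4 23.2] ang [150.8  62.4 150.7  62. ]
bar [437.  331.3] len [139.8  25.8 139.6  24.7] ang [127.2  36.9 126.8  37.2]
ink [432.3 335. ] len [ 60.4 117.7  78.7 115.7] ang [  9.7 103.6   8.1  94.6]
box [432.8 331.1] len [55.1 55.1] ang [59.6 59.6]
```

```bash
python3 -m jog '{"offset":[[0,0.01,-0.5],[0,0,-0.6],[0,0,-0.6],[0,0,-0.6],[0,0,-0.4],[0,0,-0.2],[0,0,-0.12],[0,0,0],[0,0,0],[0,0,0],[0,0,0],[0,0,0]],"angular":[[0,0,0.15],[0,0,0.15],[0,0,0],[0,0,0],[0,0,0],[0,0,0],[0,0,0],[0,0,0],[0,0,0],[0,0,0],[0,0,0],[0,0,0]],"jaw":[50,50,50,50,50,50,50,50,20,20,20,20]}'
python3 - <<'E'
from h import *
where(); shot("wrist","w2")
E
```

```text
time: 2.6
tool_pos: [0.4405, 0.3305, 0.0819]
tool_rot: [0.686, -0.685, 0.174, -0.175]
contact_force: [-0.5, 0.6, 4.8]
gripper_width: 0.273
t2.60 tcp [0.4405 0.3305 0.0819] y-axis [ 0.002  0.002 -1.   ] jawdir deg 61.45 F [-0.5  0.6  4.8] w 23.3 j [ 0.51  0.02  1.91  0.    1.21 -0.56]
```

View pics/w2.png

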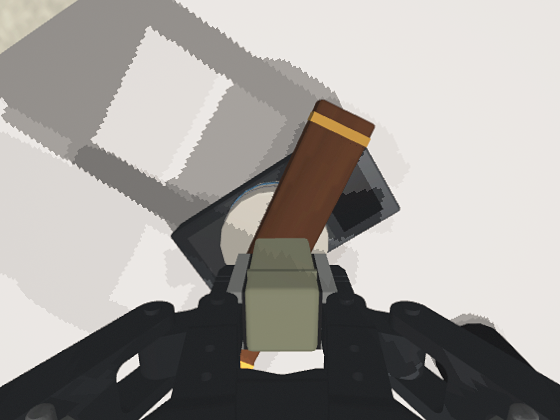

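```bash
python3 -m jog '{"offset":[[0,0,0.3],[0,0,0.5],[0,0,0.7],[0,0,0.7],[0,-0.3,0.3],[0,-0.6,0],[0,-0.8,0],[0,-0.8,0],[0,-0.8,0],[0,-0.8,0],[0,-0.8,0],[0,-0.8,0]],"angular":[[0,0,0],[0,0,0],[0,0,0],[0,0,0],[0,0,-0.6],[0,0,-0.8],[0,0,-0.8],[0,0,-0.8],[0,0,-0.8],[0,0,-0.8],[0,0,-0.8],[0,0,-0.8]],"jaw":[20,20,20,20,20,20,20,20,20,20,20,20]}'
python3 -m jog '{"offset":[[0,-0.6,0],[0,-0.5,0],[0,0,0],[0,0,0]],"angular":[[0,0,-0.13],[0,0,0],[0,0,0],[0,0,0]],"jaw":[20,20,20,20]}'
python3 - <<'E'
from h import *
where(); shot("wrist","w3"); shot("top","t3")
E
```

```text
time: 3.85
tool_pos: [0.4388, 0.0434, 0.2057]
tool_rot: [0.593, -0.593, 0.385, -0.385]
contact_force: [0.2, 0.2, -1.5]
gripper_width: 0.273
time: 4.25
tool_pos: [0.4392, -0.0102, 0.2055]
tool_rot: [0.591, -0.591, 0.388, -0.388]
contact_force: [0.0, -0.9, -0.3]
gripper_width: 0.27
t4.25 tcp [ 0.4392 -0.0102  0.2055] y-axis [-0.     0.001 -1.   ] jawdir deg 23.40 F [ 0.  -0.9 -0.3] w 23.0 j [-0.19 -0.4   2.06  0.    1.49 -0.6 ]
```

View pics/w3.png

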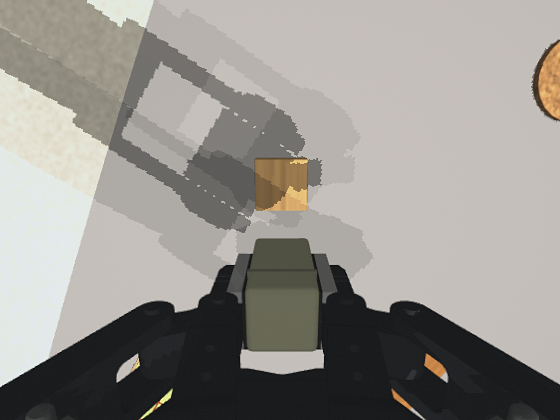

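View pics/t3.png

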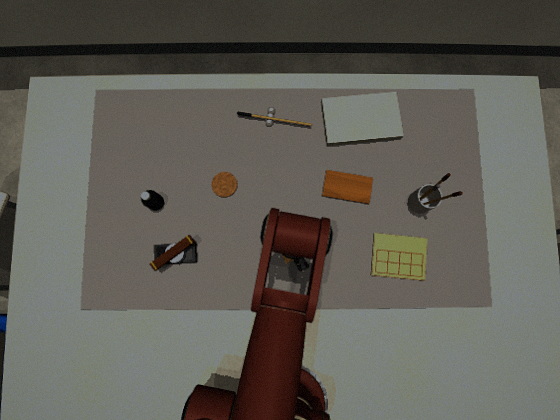

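```bash
python3 - <<'E'
from h import *
im=cv2.imread("pics/w3.png");s=manip.state();C=cam("wrist",s)
hsv=cv2.cvtColor(im,cv2.COLOR_BGR2HSV)
m=cv2.inRange(hsv,(8,80,60),(35,255,255)); m[:,:230]=0;m[:,330:]=0;m[:140]=0;m[225:]=0
c=max(cv2.findContours(m,0,1)[0],key=cv2.contourArea)[:,0]
P=onz(C,c,.014)[:,:2]*1000;r=cv2.minAreaRect(P.astype(np.float32));print(r)
B=np.array(r[0])
P=onz(C,[(247,293),(318,293),(317.5,350),(247,350)],.2436)*1000;print(P.round(1),P.mean(0))
P=onz(C,[(254,240),(309,240)],.1936)*1000;print(P.round(1),P.mean(0))
x=q(s).as_matrix()[:,0]; print(x, P.mean(0)+x*12, s["tool_pos"])
cv2.imwrite("pics/z4.png",cv2.resize(im[220:360,210:350],None,fx=4,fy=4))
E
```

```text
((438.53924560546875, -8.852794647216797), (50.11835479736328, 50.51214599609375), 23.471160888671875)
[[425.4  -4.6 243.6]
 [446.7   4.7 243.6]
 [455.8 -15.2 243.6]
 [433.5 -24.9 243.6]] [440.35507839 -10.01781587 243.6       ]
[[424.   -5.  193.6]
 [447.3   5.1 193.6]] [4.35626775e+02 1.82585859e-02 1.93600000e+02]
[ 3.99119233e-01 -9.16898920e-01 -4.56425385e-04] [440.41620607 -10.98452845 193.5945229 ] [ 0.43933307 -0.0093875   0.20537133]
```

View pics/z4.png

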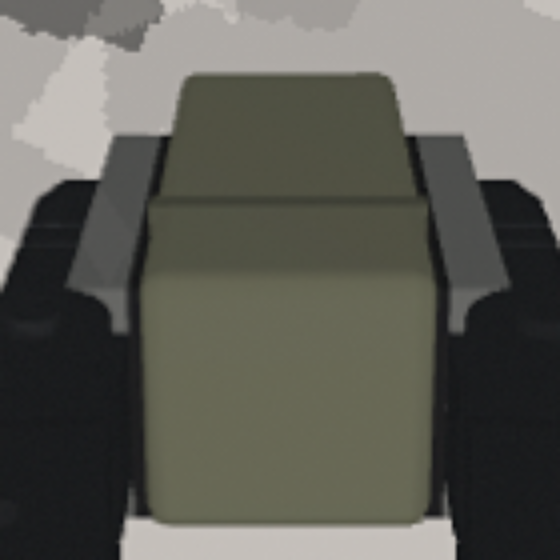

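```bash
python3 -m jog '{"offset":[[-0.02,0.014,-0.5],[0,0,-0.6],[0,0,-0.6],[0,0,-0.6],[0,0,-0.6],[0,0,-0.4],[0,0,-0.15],[0,0,-0.05],[0,0,-0.02],[0,0,0],[0,0,0]],"angular":[[0,0,0],[0,0,0],[0,0,0],[0,0,0],[0,0,0],[0,0,0],[0,0,0],[0,0,0],[0,0,0],[0,0,0],[0,0,0]],"jaw":[20,20,20,20,20,20,20,20,20,20,20]}'
python3 - <<'E'
from h import *
where(); shot("wrist","w4")
E
```

```text
time: 5.45
tool_pos: [0.4395, -0.0095, 0.0305]
tool_rot: [0.592, -0.591, 0.387, -0.389]
contact_force: [0.5, 0.1, -0.7]
gripper_width: 0.273
t5.45 tcp [ 0.4395 -0.0095  0.0305] y-axis [ 0.002 -0.    -1.   ] jawdir deg 23.48 F [ 0.5  0.1 -0.7] w 23.3 j [-0.19 -0.18  2.2  -0.    1.13 -0.6 ]
```

View pics/w4.png

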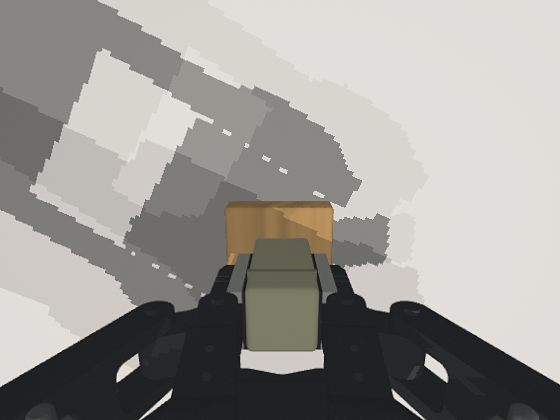

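```bash
python3 - <<'E'
from h import *
s=manip.state();C=cam("wrist",s)
im=cv2.imread("pics/w4.png");cv2.imwrite("pics/z5.png",cv2.resize(im[190:290,200:350],None,fx=5,fy=5))
E
```

```text
(no output)
```

View pics/z5.png

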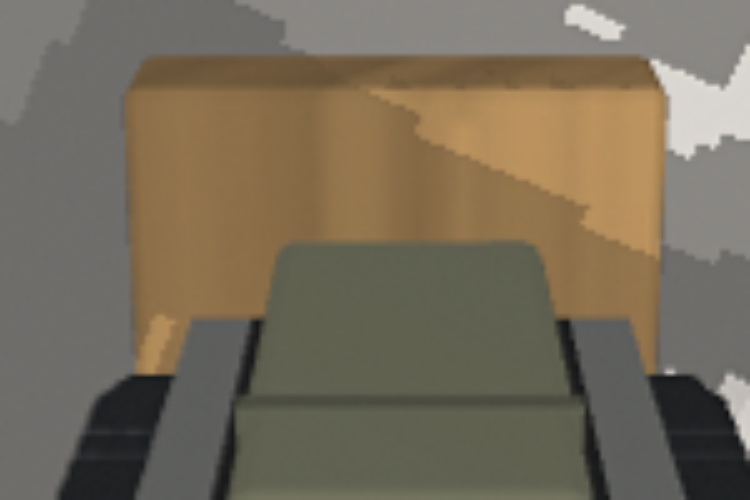

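```bash
python3 - <<'E'
from h import *
s=manip.state();C=cam("wrist",s);Rt=q(s).as_matrix()
a=onz(C,[(279.2,208.4)],.014)[0]*1000; b=onz(C,[(282.1,238.6)],.0186)[0]*1000
w=onz(C,[(226,208.4),(332.4,208.4)],.014)*1000; v=onz(C,[(255.6,238.6),(308.6,238.6)],.0186)*1000
print(np.linalg.norm(w[0]-w[1]),np.linalg.norm(v[0]-v[1]))
X=Rt[:,0];Z=Rt[:,2]
print(a,b,"block ctr",a+25*X,"seal",b+12*X, "shift needed", (a+25*X-b-12*X))
E
```

```text
49.36268723882045 24.445367194751892
[429.20168879  12.15932491  14.        ] [435.67038363   0.59449566  18.6       ] block ctr [439.16218395 -10.77073471  14.0300316 ] seal [440.4514213  -10.41193296  18.61441517] shift needed [-1.28923735 -0.35880175 -4.58438357]
```

Shift −1.2 mm x, −0.3 mm y, then down to contact and release.

```bash
python3 -m jog '{"offset":[[-0.025,-0.006,0],[0,0,-0.05],[0,0,-0.03],[0,0,-0.01],[0,0,0],[0,0,0]],"angular":[[0,0,0],[0,0,0],[0,0,0],[0,0,0],[0,0,0],[0,0,0]],"jaw":[20,20,20,20,20,20]}'; python3 - <<'E'
from h import *
where()
E
```

```text
time: 6.1
tool_pos: [0.4373, -0.0098, 0.0259]
tool_rot: [-0.591, 0.591, -0.388, 0.388]
contact_force: [-4.8, 1.0, 8.4]
gripper_width: 0.276
t6.10 tcp [ 0.4373 -0.0098  0.0259] y-axis [-0.001 -0.    -1.   ] jawdir deg 23.48 F [-4.8  1.   8.4] w 23.6 j [-0.19 -0.18  2.2  -0.    1.12 -0.6 ]
```

```bash
python3 -m jog '{"offset":[[0,0,0],[0,0,0],[0,0,0],[0,0,0],[0,0,0.3],[0,0,0.6],[0,0,0.8],[0,0,0.8],[0,0,0.8],[0,0,0.4],[0,0,0],[0,0,0]],"angular":[[0,0,0],[0,0,0],[0,0,0],[0,0,0],[0,0,0],[0,0,0],[0,0,0],[0,0,0],[0,0,0],[0,0,0],[0,0,0],[0,0,0]],"jaw":[27,32,45,45,45,60,60,60,60,60,60,60]}'; python3 - <<'E'
from h import *
where(); im,C,s=shot("wrist","w5")
cv2.imwrite("pics/z6.png",cv2.resize(im[100:260,190:370],None,fx=3.5,fy=3.5))
E
```

```text
time: 7.3
tool_pos: [0.4371, -0.0097, 0.2093]
tool_rot: [-0.591, 0.591, -0.388, 0.388]
contact_force: [-0.1, -0.2, -1.3]
gripper_width: 0.698
t7.30 tcp [ 0.4371 -0.0097  0.2093] y-axis [-0.  0. -1.] jawdir deg 23.48 F [-0.1 -0.2 -1.3] w 59.6 j [-0.19 -0.41  2.06 -0.    1.5  -0.6 ]
```

View pics/z6.png

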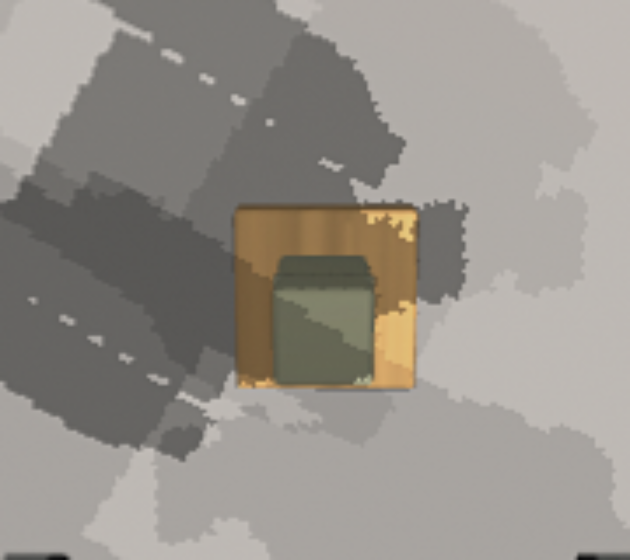

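```bash
python3 -m jog '{"offset":[[0,0.4,0],[0,0.6,0],[0,0.7,0],[0,0.7,0],[0,0.7,0],[0,0.7,0],[0,0.7,0],[0,0.7,0],[0,0.7,0],[0,0.6,0],[0,0.3,0],[0,0,0]],"angular":[[0,0,0.2],[0,0,0.2],[0,0,0.2],[0,0,0.2],[0,0,0.2],[0,0,0.2],[0,0,0.2],[0,0,0.2],[0,0,0.2],[0,0,0.2],[0,0,0.25],[0,0,0]],"jaw":[60,60,60,60,60,60,60,60,60,60,60,60]}'; python3 -m jog '{"offset":[[0,0,0],[0,0,0]],"angular":[[0,0,0],[0,0,0]],"jaw":[60,60]}'; python3 - <<'E'
from h import *
where(); im,C,s=shot("wrist","w6")
cv2.imwrite("pics/z7.png",cv2.resize(im[60:260,190:390],None,fx=3,fy=3))
E
```

```text
time: 8.55
tool_pos: [0.4362, 0.3309, 0.2077]
tool_rot: [-0.632, 0.634, -0.315, 0.314]
contact_force: [-0.4, -0.7, 0.2]
gripper_width: 0.704
time: 8.75
tool_pos: [0.4372, 0.3291, 0.2093]
tool_rot: [-0.632, 0.633, -0.316, 0.316]
contact_force: [-0.3, -0.6, -0.5]
gripper_width: 0.7
t8.75 tcp [0.4372 0.3291 0.2093] y-axis [-0.001 -0.001 -1.   ] jawdir deg 36.90 F [-0.3 -0.6 -0.5] w 59.8 j [ 0.51 -0.12  1.82 -0.    1.44 -0.13]
```

View pics/z7.png

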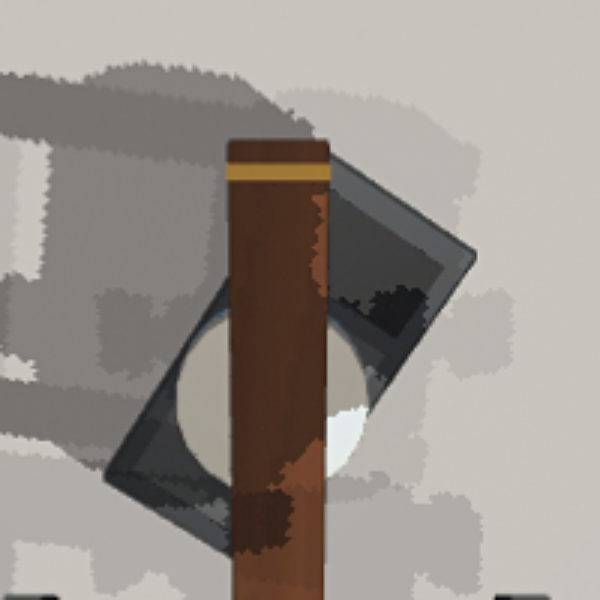

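```bash
python3 - <<'E'
from h import *
im=cv2.imread("pics/w6.png");s=manip.state();C=cam("wrist",s);Rt=q(s).as_matrix()
hsv=cv2.cvtColor(im,cv2.COLOR_BGR2HSV)
m=cv2.inRange(hsv,(0,90,25),(30,255,255)); m[:,:240]=0;m[:,320:]=0;m[:80]=0;m[330:]=0
c=max(cv2.findContours(m,0,1)[0],key=cv2.contourArea)[:,0]
print(c.min(0),c.max(0))
P=onz(C,c,.070)[:,:2]*1000;r=cv2.minAreaRect(P.astype(np.float32));print(r)
d=np.r_[np.array(r[0])/1000,0]-s["tool_pos"];print("d tool x,z",d@Rt[:,0],d@Rt[:,2])
E
```

```text
[265 107] [299 274]
((436.8612365722656, 330.6888122558594), (26.52190589904785, 139.15696716308594), 36.9114875793457)
d tool x,z -0.0015925554105056688 0.0006655053436495837
```

```bash
python3 -m jog '{"offset":[[0,0.03,-0.5],[0,0,-0.6],[0,0,-0.6],[0,0,-0.6],[0,0,-0.4],[0,0,-0.25],[0,0,-0.12],[0,0,0],[0,0,0],[0,0,0],[0,0,0],[0,0,0]],"angular":[[0,0,0],[0,0,0],[0,0,0],[0,0,0],[0,0,0],[0,0,0],[0,0,0],[0,0,0],[0,0,0],[0,0,0],[0,0,0],[0,0,0]],"jaw":[50,50,50,50,50,50,50,50,40,20,20,20]}'
python3 - <<'E'
from h import *
where(); shot("wrist","w7"); 
E
```

```text
time: 10.0
tool_pos: [0.4384, 0.3325, 0.0581]
tool_rot: [0.634, -0.632, 0.315, -0.316]
contact_force: [0.3, 0.2, 6.6]
gripper_width: 0.285
t10.00 tcp [0.4384 0.3325 0.0581] y-axis [ 0.003  0.001 -1.   ] jawdir deg 36.98 F [0.3 0.2 6.6] w 24.4 j [ 0.51  0.05  1.92 -0.    1.17 -0.13]
```

View pics/w7.png

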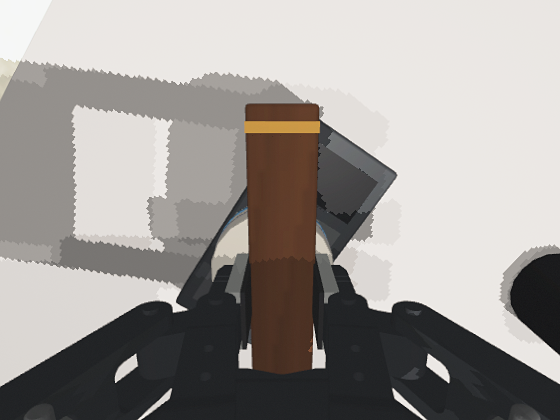

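```bash
python3 -m jog '{"offset":[[0,0,0],[0,0,0.1],[0,0,0.2],[0,0,0.3],[0,0,0]],"angular":[[0,0,0],[0,0,0],[0,0,0],[0,0,0],[0,0,0]],"jaw":[20,20,20,20,20]}'
python3 - <<'E'
from h import *
where(); shot("wrist","w8"); 
E
```

```text
time: 10.55
tool_pos: [0.4388, 0.3328, 0.0894]
tool_rot: [0.634, -0.631, 0.315, -0.317]
contact_force: [0.5, 0.2, -0.7]
gripper_width: 0.283
t10.55 tcp [0.4388 0.3328 0.0894] y-axis [ 0.004  0.003 -1.   ] jawdir deg 36.98 F [ 0.5  0.2 -0.7] w 24.2 j [ 0.51  0.01  1.91  0.    1.22 -0.13]
```

View pics/w8.png

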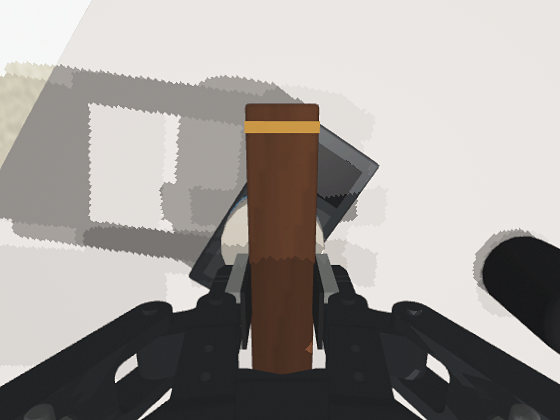

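```bash
python3 -m jog '{"offset":[[0,0,0.6],[0,0,0.8],[0,0,0.8],[0,-0.4,0.2],[0,-0.7,0],[0,-0.8,0],[0,-0.8,0],[0,-0.8,0],[0,-0.8,0],[0,-0.8,0],[0,-0.8,0],[0,-0.8,0]],"angular":[[0,0,0],[0,0,0],[0,0,0],[0,0,-0.43],[0,0,-0.43],[0,0,-0.43],[0,0,-0.43],[0,0,-0.43],[0,0,-0.43],[0,0,-0.43],[0,0,-0.43],[0,0,-0.43]],"jaw":[20,20,20,20,20,20,20,20,20,20,20,20]}'
python3 -m jog '{"offset":[[0,-0.8,0],[0,-0.8,0],[0,-0.8,0],[0.1,-0.8,0],[0.1,-0.8,0],[0.1,-0.8,0],[0.1,-0.8,0],[0.1,-0.8,0],[0,-0.5,0],[0,0,0],[0,0,0]],"angular":[[0,0,-0.43],[0,0,-0.43],[0,0,-0.43],[0,0,-0.43],[0,0,-0.43],[0,0,-0.43],[0,0,-0.43],[0,0,-0.35],[0,0,0],[0,0,0],[0,0,0]],"jaw":[20,20,20,20,20,20,20,20,20,20,20]}'
python3 - <<'E'
from h import *
where(); shot("wrist","w9"); 
E
```

```text
time: 11.8
tool_pos: [0.4367, -0.0047, 0.206]
tool_rot: [0.556, -0.556, 0.437, -0.437]
contact_force: [1.0, 0.3, -1.3]
gripper_width: 0.288
time: 12.9
tool_pos: [0.4618, -0.348, 0.2056]
tool_rot: [0.471, -0.471, 0.528, -0.527]
contact_force: [0.2, 0.2, -1.2]
gripper_width: 0.285
t12.90 tcp [ 0.4618 -0.348   0.2056] y-axis [-0.001  0.002 -1.   ] jawdir deg -6.45 F [ 0.2  0.2 -1.2] w 24.4 j [-0.77 -0.04  1.75  0.    1.43 -0.66]
```

View pics/w9.png

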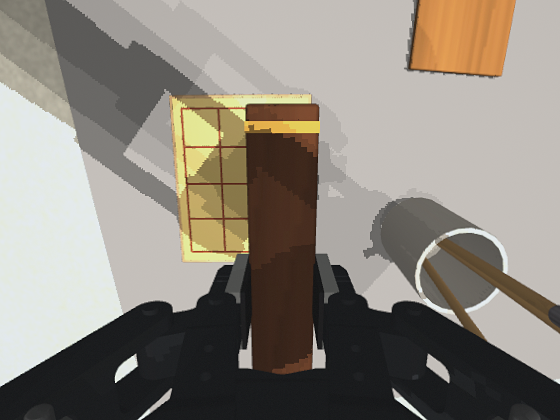

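```bash
python3 - <<'E'
from h import *
im=cv2.imread("pics/w9.png")
cv2.imwrite("pics/z8.png",cv2.resize(im[80:270,160:330],None,fx=3,fy=3))
E
```

```text
(no output)
```

View pics/z8.png

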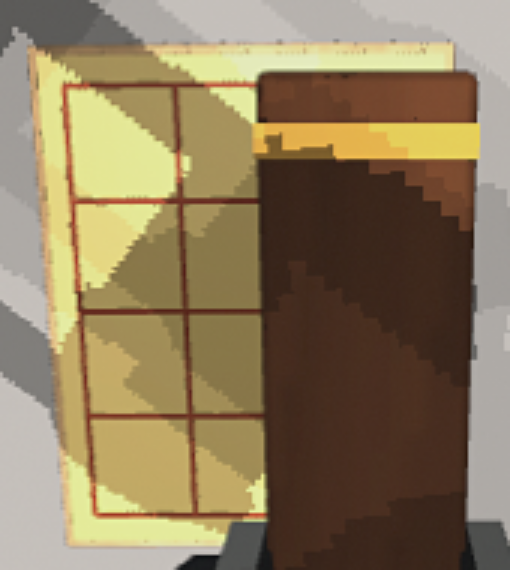

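```bash
python3 - <<'E'
from h import *
s=manip.state();C=cam("wrist",s);Rt=q(s).as_matrix();X=Rt[:,0];Z=Rt[:,2]
P=onz(C,np.array([(35,46),(454,43),(70,545)])/3+[160,80],.008)*1000
print(P.round(1)); a=P[1]-P[0];b=P[2]-P[0]
print(np.linalg.norm(a),np.linalg.norm(b),np.degrees(np.arctan2(a[1],a[0])),np.degrees(np.arctan2(b[1],b[0])))
ctr=(P[1]+P[2])/2; ex=a/np.linalg.norm(a); print("ctr",ctr,"head",ctr+40*ex)
E=onz(C,np.array([(258,74),(476,74),(263,560),(465,560)])/3+[160,80],.2175)*1000
print(E.round(1)); l=(E[0]+E[1])/2;m=(E[2]+E[3])/2;print(l,m,np.degrees(np.arctan2(*(l-m)[1::-1])),"bar ctr",l+70*(m-l)/np.linalg.norm(m-l)); print(s["tool_pos"])
E
```

```text
[[ 371.6 -253.3    8. ]
 [ 499.  -267.2    8. ]
 [ 352.  -416.8    8. ]]
128.12777675575515 164.68732381068017 -6.215856917740672 -96.82825225552922
ctr [ 425.48157643 -341.98032532    8.        ] head [ 465.24641789 -346.31130485    8.        ]
[[ 458.  -276.6  217.5]
 [ 483.7 -279.5  217.5]
 [ 450.1 -338.3  217.5]
 [ 476.9 -341.3  217.5]]
[ 470.85064301 -278.05888091  217.5       ] [ 463.49274191 -339.82776826  217.5       ] 83.20694430046048 bar ctr [ 462.57078968 -347.56747051  217.5       ]
[ 0.46198338 -0.34741867  0.20570253]
```

```bash
python3 -m jog '{"offset":[[0.046,0.022,-0.5],[0,0,-0.6],[0,0,-0.6],[0,0,-0.6],[0,0,-0.6],[0,0,-0.5],[0,0,-0.2],[0,0,-0.1],[0,0,0],[0,0,0]],"angular":[[0,0,0.05],[0,0,0],[0,0,0],[0,0,0],[0,0,0],[0,0,0],[0,0,0],[0,0,0],[0,0,0],[0,0,0]],"jaw":[20,20,20,20,20,20,20,20,20,20]}'
python3 - <<'E'
from h import *
where(); im,C,s=shot("wrist","w10");shot("side","s10")
cv2.imwrite("pics/z9.png",cv2.resize(im[60:300,130:400],None,fx=2.5,fy=2.5))
E
```

```text
time: 13.95
tool_pos: [0.4655, -0.3477, 0.023]
tool_rot: [-0.473, 0.473, -0.525, 0.527]
contact_force: [-0.5, -0.7, -1.3]
gripper_width: 0.286
t13.95 tcp [ 0.4655 -0.3477  0.023 ] y-axis [ 0.002 -0.002 -1.   ] jawdir deg -6.08 F [-0.5 -0.7 -1.3] w 24.4 j [-0.77  0.17  1.86  0.    1.11 -0.66]
```

View pics/z9.png

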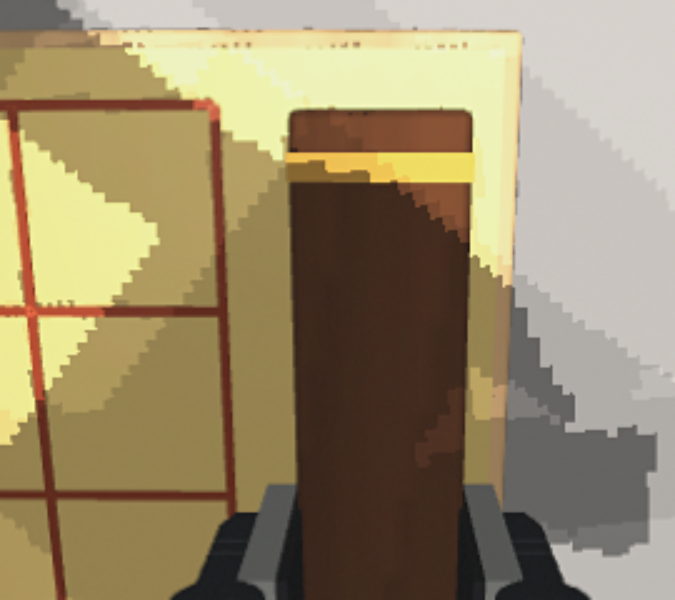

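```bash
python3 - <<'E'
from h import *
s=manip.state();C=cam("wrist",s);Rt=q(s).as_matrix();X=Rt[:,0];Z=Rt[:,2]
f=lambda p,z: onz(C,np.array(p)/2.5+[130,60],z)*1000
e=f([(521,40),(503,500),(60,33)],.008); b=f([(289,120),(472,120),(296,480),(465,480),(380,110)],.0349)
a=lambda v:np.degrees(np.arctan2(v[1],v[0]))
print(e.round(1),b.round(1))
print("right edge ang",a(e[0]-e[1]),"top edge",a(e[0]-e[2]))
m1=(b[0]+b[1])/2;m2=(b[2]+b[3])/2;print("bar",a(m1-m2), np.linalg.norm(b[0]-b[1]),np.linalg.norm(b[2]-b[3]))
th=np.radians(-6.5); ex=np.array([np.cos(th),np.sin(th),0]);ey=np.array([-ex[1],ex[0],0])
print("edge-barcentre along ex",[(p-q_)@ex for p in e[:2] for q_ in (m1,m2)], "y: top edge - bar end",(e[0]-b[4])@ey,"end vs tcp",(b[4]/1000-s["tool_pos"])@ey)
E
```

```text
[[ 498.7 -268.9    8. ]
 [ 489.8 -351.5    8. ]
 [ 422.  -259.3    8. ]] [[ 460.9 -278.2   34.9]
 [ 486.7 -281.    34.9]
 [ 454.7 -332.6   34.9]
 [ 481.2 -335.5   34.9]
 [ 473.9 -278.3   34.9]]
right edge ang 83.84706215444974 top edge -7.121783796687771
bar 83.87167673293052 25.9557331969237 26.703887234827047
edge-barcentre along ex [np.float64(23.555726508110705), np.float64(23.200776833747803), np.float64(24.059097950261727), np.float64(23.704148275898827)] y: top edge - bar end 12.092568165293907 end vs tcp 0.07015800335111023
```

```bash
python3 -m jog '{"offset":[[-0.026,0.003,-0.05],[0,0,-0.06],[0,0,-0.04],[0,0,-0.02],[0,0,0],[0,0,0]],"angular":[[0,0,0],[0,0,0],[0,0,0],[0,0,0],[0,0,0],[0,0,0]],"jaw":[20,20,20,20,20,20]}'

```

```text
time: 14.65
tool_pos: [0.4632, -0.347, 0.0141]
tool_rot: [0.473, -0.473, 0.526, -0.526]
contact_force: [-3.3, 2.8, 7.6]
gripper_width: 0.285
```

```bash
python3 -m jog '{"offset":[[0,0,0],[0,0,0],[0,0,0],[0,0,0],[0,0,0.3],[0,0,0.6],[0,0,0.8],[0,0,0.8],[0,0,0.8],[0,0,0.4],[0,0,0],[0,0,0]],"angular":[[0,0,0],[0,0,0],[0,0,0],[0,0,0],[0,0,0],[0,0,0],[0,0,0],[0,0,0],[0,0,0],[0,0,0],[0,0,0],[0,0,0]],"jaw":[28,34,45,45,45,60,60,60,60,60,60,60]}'; python3 - <<'E'
from h import *
where(); im,C,s=shot("wrist","w11")
E
```

```text
time: 15.85
tool_pos: [0.4633, -0.347, 0.1985]
tool_rot: [-0.473, 0.473, -0.525, 0.526]
contact_force: [-1.0, 0.3, -0.6]
gripper_width: 0.706
t15.85 tcp [ 0.4633 -0.347   0.1985] y-axis [ 0.001 -0.001 -1.   ] jawdir deg -6.10 F [-1.   0.3 -0.6] w 60.3 j [-0.77 -0.04  1.76  0.    1.42 -0.66]
```

View pics/w11.png

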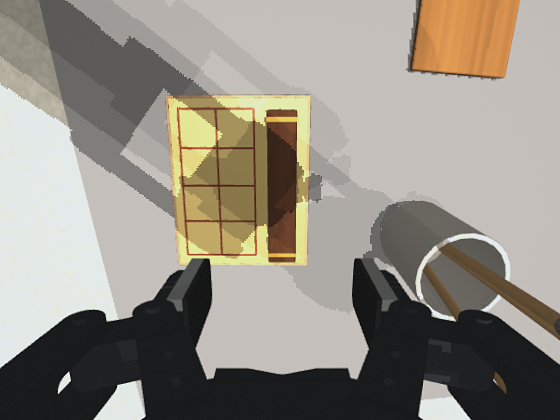

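```bash
python3 - <<'E'
from h import *
im=cv2.imread("pics/w11.png");cv2.imwrite("pics/z10.png",cv2.resize(im[85:275,160:320],None,fx=3.1,fy=3.1))
s=manip.state();C=cam("wrist",s)
hsv=cv2.cvtColor(im,cv2.COLOR_BGR2HSV)
g=cv2.cvtColor(im,cv2.COLOR_BGR2GRAY)
E
```

```text
(no output)
```

View pics/z10.png

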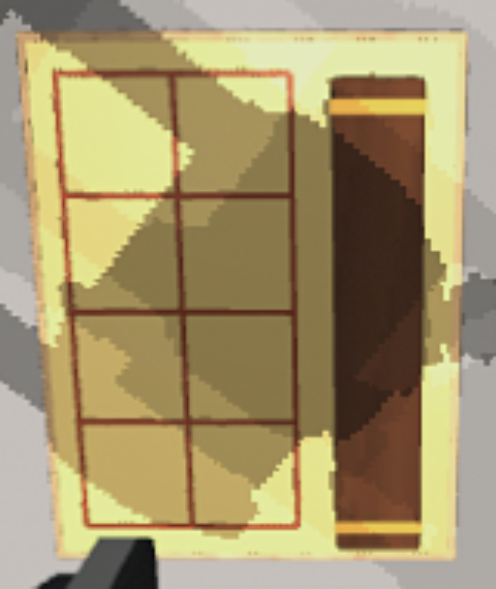

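```bash
python3 - <<'E'
from h import *
s=manip.state();C=cam("wrist",s)
f=lambda p,z: onz(C,np.array(p)/3.1+[160,85],z)*1000
e=f([(19,32),(467,32),(455,559),(56,557)],.008)[:,:2]; b=f([(331,78),(426,78),(421,549),(336,549)],.026)[:,:2]
print(e.round(1),b.round(1)); ang=lambda v:np.degrees(np.arctan2(v[1],v[0]))
n=np.linalg.norm
print("dims",n(e[0]-e[1]),n(e[1]-e[2]),n(b[0]-b[1]),n(b[1]-b[2]))
print("ang edge",ang(e[1]-e[2]),"bar",ang(b[0]+b[1]-b[2]-b[3]))
th=np.radians(-6.4);ex=np.array([np.cos(th),np.sin(th)]);ey=np.array([-ex[1],ex[0]])
mid=(e[1]+e[2])/2-25*ex; d=b.mean(0)-mid; print("head",mid,"bar",b.mean(0),"err x,y",d@ex,d@ey)
E
```

```text
[[ 369.3 -253. ]
 [ 497.8 -267.2]
 [ 479.8 -430.1]
 [ 350.1 -415.7]] [[ 458.1 -276. ]
 [ 484.1 -278.8]
 [ 469.2 -417.5]
 [ 443.2 -414.7]]
dims 129.21484085467682 163.90742523146545 26.0844111667926 139.5578937756827
ang edge 83.69305442606631 bar 83.86402225349951
head [ 463.92727142 -345.87117925] bar [ 463.63148758 -346.75171814] err x,y -0.19578776245242796 -0.9080220147542107
```

```bash
python3 -m jog '{"offset":[[0,0.4,0.2],[-0.05,0.7,0],[-0.05,0.8,0],[-0.05,0.8,0],[-0.05,0.8,0],[-0.05,0.8,0],[-0.05,0.8,0],[-0.05,0.8,0],[-0.05,0.8,0],[-0.05,0.8,0],[-0.05,0.8,0],[-0.05,0.8,0]],"angular":[[0,0,0],[0,0,0.15],[0,0,0.15],[0,0,0.15],[0,0,0.15],[0,0,0.15],[0,0,0.15],[0,0,0.15],[0,0,0.15],[0,0,0.15],[0,0,0.15],[0,0,0.15]],"jaw":[60,60,60,60,85,85,85,85,85,85,85,85]}'
python3 -m jog '{"offset":[[-0.05,0.8,0],[0,0.8,0],[0,0.8,0],[0,0.8,0],[0,0.7,0],[0,0.4,0],[0,0.16,0],[0,0,0],[0,0,0]],"angular":[[0,0,0.15],[0,0,0.15],[0,0,0.15],[0,0,0.15],[0,0,0.15],[0,0,0.15],[0,0,0.15],[0,0,0],[0,0,0]],"jaw":[85,85,85,85,85,85,85,85,85]}'
python3 - <<'E'
from h import *
where(); im,C,s=shot("wrist","w12")
E
```

```text
time: 17.1
tool_pos: [0.4342, 0.1095, 0.2056]
tool_rot: [-0.515, 0.517, -0.484, 0.482]
contact_force: [1.1, 0.3, 0.5]
gripper_width: 0.996
time: 18.0
tool_pos: [0.4329, 0.3301, 0.2067]
tool_rot: [-0.541, 0.543, -0.454, 0.454]
contact_force: [0.4, 0.4, 0.5]
gripper_width: 0.995
t18.00 tcp [0.4329 0.3301 0.2067] y-axis [-0.002 -0.001 -1.   ] jawdir deg 10.06 F [0.4 0.4 0.5] w 85.0 j [ 0.51 -0.12  1.83 -0.    1.44  0.34]
```

View pics/w12.png

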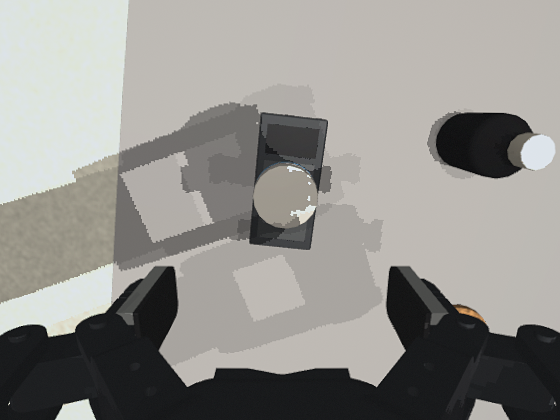

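```bash
python3 - <<'E'
from h import *
im=cv2.imread("pics/w12.png");s=manip.state();C=cam("wrist",s);Rt=q(s).as_matrix()
cv2.imwrite("pics/z11.png",cv2.resize(im[100:260,230:350],None,fx=3.7,fy=3.7))
g=cv2.cvtColor(im,cv2.COLOR_BGR2GRAY)
m=((g>105)*255).astype(np.uint8)
M=np.zeros_like(m);cv2.circle(M,(285,196),36,255,-1);m&=M
M2=np.zeros_like(m)
hs=(g[100:260,230:350]<95).astype(np.uint8)*255
c=max(cv2.findContours(m,0,1)[0],key=cv2.contourArea)[:,0]
h=cv2.convexHull(c)[:,0]
print(cv2.minEnclosingCircle(h.astype(np.float32)))
P=onz(C,h,.052)[:,:2]*1000; print(cv2.minEnclosingCircle(P.astype(np.float32)),cv2.fitEllipse(P.astype(np.float32)))
E
```

```text
((285.0, 196.0), 36.000099182128906)
((436.879638671875, 327.8177795410156), 31.075496673583984) ((437.244140625, 328.5901794433594), (56.66524124145508, 63.09687423706055), 108.01237487792969)
```

View pics/z11.png

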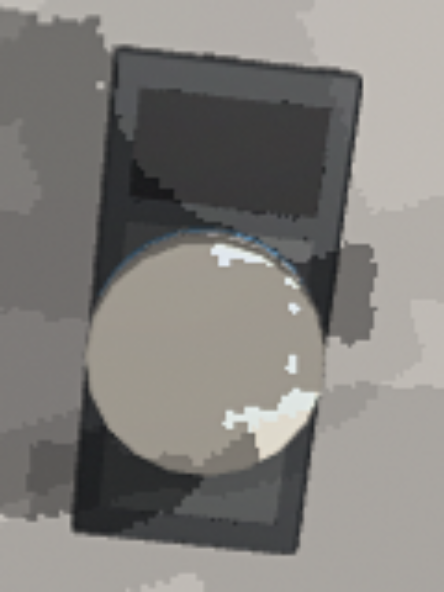

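```bash
python3 - <<'E'
from h import *
s=manip.state();C=cam("wrist",s);Rt=q(s).as_matrix()
f=lambda p,z: onz(C,np.array(p)/3.7+[230,100],z)[:,:2]*1000
b=f([(88,355),(323,355),(205,235),(205,474),(205.5,355)],.052);print("box",b.round(1),np.linalg.norm(b[0]-b[1]),np.linalg.norm(b[2]-b[3]))
e=f([(115,48),(360,75),(297,552),(74,531)],.024);n=np.linalg.norm;a=lambda v:np.degrees(np.arctan2(v[1],v[0]))
print("ink",e.mean(0),[n(e[i]-e[i-1]) for i in range(4)],[a(e[i]-e[i-1]) for i in range(4)])
print("tcp z-dist box",(np.r_[(b[0]+b[1])/2,0]/1000-s["tool_pos"])@Rt[:,2],(np.r_[(b[2]+b[3])/2,0]/1000-s["tool_pos"])@Rt[:,0])
E
```

```text
box [[410.2 323.7]
 [464.  333.2]
 [432.1 355.9]
 [442.1 299.8]
 [437.1 328.5]] 54.57903581066111 56.95738242564023
ink [437.83814278 333.02238523] [np.float64(123.68307635146908), np.float64(59.18592670613964), np.float64(123.31353418071716), np.float64(59.26057209877897)] [np.float64(94.0852604657506), np.float64(3.907043373742655), np.float64(-85.88005849395238), np.float64(-175.73541977250406)]
tcp z-dist box 0.003939890084784018 0.0025509436001308556
```

```bash
python3 -m jog '{"offset":[[0.085,-0.036,-0.5],[0,0,-0.6],[0,0,-0.6],[0,0,-0.6],[0,0,-0.5],[0,0,-0.4],[0,0,-0.2],[0,0,-0.1],[0,0,-0.1],[0,0,-0.05],[0,0,0]],"angular":[[0,0,-0.5],[0,0,-0.5],[0,0,0],[0,0,0],[0,0,0],[0,0,0],[0,0,0],[0,0,0],[0,0,0],[0,0,0],[0,0,0]],"jaw":[85,85,85,85,85,85,85,85,85,85,85]}'
python3 - <<'E'
from h import *
where(); im,C,s=shot("wrist","w13")
E
```

```text
time: 19.15
tool_pos: [0.4379, 0.3294, 0.0259]
tool_rot: [0.518, -0.517, 0.482, -0.482]
contact_force: [0.0, -0.5, -0.6]
gripper_width: 0.995
t19.15 tcp [0.4379 0.3294 0.0259] y-axis [ 0.001  0.    -1.   ] jawdir deg 4.10 F [ 0.  -0.5 -0.6] w 84.9 j [ 0.51  0.09  1.94 -0.    1.11  0.44]
```

View pics/w13.png

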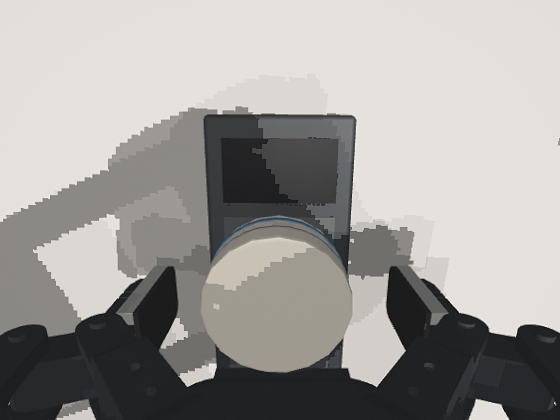

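```bash
python3 - <<'E'
from h import *
s=manip.state();C=cam("wrist",s);Rt=q(s).as_matrix()
b=onz(C,[(201,305),(352,305),(277,238),(277,373),(205,117),(356,117)],[.052]*4+[.024]*2 if 0 else .052)*1000
print(b.round(1)); print("ctr",(b[0]+b[1])/2,(b[2]+b[3])/2)
for p in ((b[0]+b[1])/2,(b[2]+b[3])/2):
  d=p/1000-s["tool_pos"];print(d@Rt[:,0],d@Rt[:,2])
e=onz(C,[(205,117),(356,117)],.024)*1000;print(e.round(1))
# gripper centre column check
print(proj(C,s["tool_pos"]-.0187*Rt[:,1]))
E
```

```text
[[408.9 326.   52. ]
 [464.6 330.   52. ]
 [435.2 354.2  52. ]
 [439.  298.   52. ]
 [409.6 393.4  52. ]
 [457.6 396.8  52. ]]
ctr [436.77488131 327.99306342  52.        ] [437.08958218 326.09566281  52.        ]
0.0014109075115946719 -0.0012330720224823291
0.0033259516557144946 -0.0010548276818011962
[[403.8 392.7  24. ]
 [463.3 396.9  24. ]]
[[279.91738069 292.11780453]]
```

```bash
python3 -m jog '{"offset":[[-0.022,-0.036,-0.03],[0,0,-0.03],[0,0,0],[0,0,0],[0,0,0],[0,0,0],[0,0,0],[0,0,0]],"angular":[[0,0,0],[0,0,0],[0,0,0],[0,0,0],[0,0,0],[0,0,0],[0,0,0],[0,0,0]],"jaw":[85,85,70,60,50,50,50,50]}'
python3 - <<'E'
from h import *
where(); im,C,s=shot("wrist","w14")
E
```

```text
time: 20.0
tool_pos: [0.4371, 0.3279, 0.0232]
tool_rot: [0.518, -0.517, 0.482, -0.482]
contact_force: [-0.3, 0.1, 5.8]
gripper_width: 0.645
t20.00 tcp [0.4371 0.3279 0.0232] y-axis [ 0.001  0.001 -1.   ] jawdir deg 4.10 F [-0.3  0.1  5.8] w 55.1 j [0.51 0.09 1.95 0.   1.1  0.44]
```

View pics/w14.png

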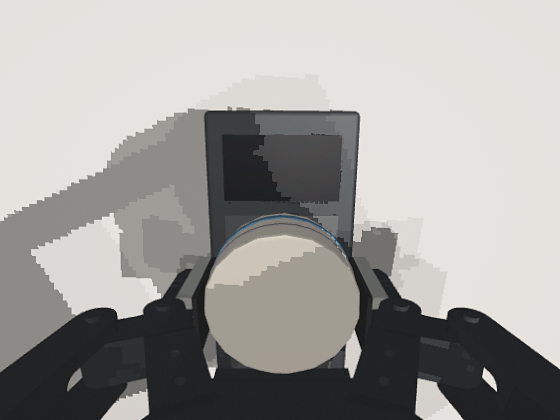

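```bash
python3 -m jog '{"offset":[[0,0,0.1],[0,0,0.3],[0,0,0.6],[0,0,0.8],[0,0,0.8],[0.1,-0.07,0.6],[0.4,-0.25,0.3],[0.7,-0.45,0],[0.8,-0.5,0],[0.8,-0.5,0],[0.8,-0.5,0],[0.5,-0.3,0]],"angular":[[0,0,0],[0,0,0],[0,0,0],[0,0,0],[0,0,0],[0,0,0],[0,0,0],[0,0,0],[0,0,0],[0,0,0],[0,0,0],[0,0,0]],"jaw":[50,50,50,50,50,50,50,50,50,50,50,50]}'
python3 -m jog '{"offset":[[0.18,-0.15,0],[0,0,0],[0,0,0]],"angular":[[0,0,0],[0,0,0],[0,0,0]],"jaw":[50,50,50]}'
python3 - <<'E'
from h import *
where(); im,C,s=shot("wrist","w15")
E
```

```text
time: 21.25
tool_pos: [0.6433, 0.1966, 0.1976]
tool_rot: [-0.517, 0.517, -0.482, 0.483]
contact_force: [-0.9, 0.0, -1.7]
gripper_width: 0.637
time: 21.55
tool_pos: [0.6493, 0.1921, 0.1972]
tool_rot: [-0.517, 0.518, -0.482, 0.481]
contact_force: [-0.1, -0.4, -1.6]
gripper_width: 0.641
t21.55 tcp [0.6493 0.1921 0.1972] y-axis [-0.001  0.    -1.   ] jawdir deg 4.12 F [-0.1 -0.4 -1.6] w 54.7 j [0.18 0.2  1.52 0.   1.43 0.11]
```

View pics/w15.png

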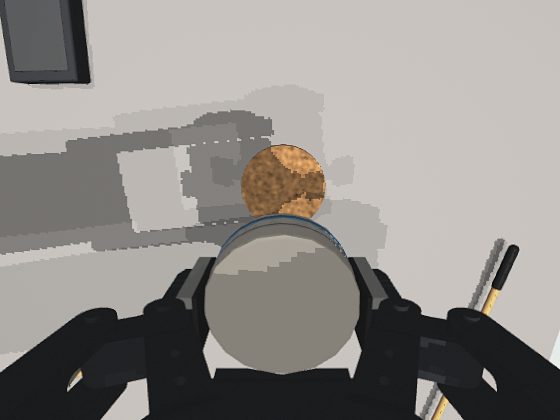

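```bash
python3 - <<'E'
from h import *
from scipy.optimize import least_squares
im=cv2.imread("pics/w15.png");s=manip.state();C=cam("wrist",s);Rt=q(s).as_matrix()
hsv=cv2.cvtColor(im,cv2.COLOR_BGR2HSV)
m=cv2.inRange(hsv,(5,90,50),(25,255,255));m[:130]=0;m[215:]=0;m[:,:220]=0;m[:,350:]=0
m=cv2.morphologyEx(m,cv2.MORPH_CLOSE,np.ones((5,5)))
c=max(cv2.findContours(m,0,1)[0],key=cv2.contourArea)[:,0];c=c[c[:,1]<205]
P=onz(C,c,.008)[:,:2]*1000
for rr in (40,None):
  F=(lambda p:np.hypot(*(P-p[:2]).T)-(rr or p[2]))
  r=least_squares(F,[650,192,40],loss="soft_l1");print(r.x,np.abs(r.fun).mean())
b=onz(C,[(204.5,303),(360,303),(282,236.5),(282,373.5)],.1972+.0288)*1000
print(b.round(1),(b[0]+b[1])/2,(b[2]+b[3])/2,s["tool_pos"])
E
```

```text
[650.82433728 190.93007341  40.        ] 0.42855219366087766
[650.78331581 191.602352    39.39490982] 0.23902168658691897
[[622.  191.4 226. ]
 [677.9 195.5 226. ]
 [648.1 218.8 226. ]
 [652.1 163.1 226. ]] [649.98818574 193.45986737 226.        ] [650.0868349  190.93498868 226.        ] [0.64915148 0.19246039 0.19732818]
```

```bash
python3 -m jog '{"offset":[[0.024,0,-0.5],[0,0,-0.6],[0,0,-0.6],[0,0,-0.6],[0,0,-0.6],[0,0,-0.5],[0,0,-0.18],[0,0,-0.08],[0,0,0],[0,0,0]],"angular":[[0,0,0],[0,0,0],[0,0,0],[0,0,0],[0,0,0],[0,0,0],[0,0,0],[0,0,0],[0,0,0],[0,0,0]],"jaw":[50,50,50,50,50,50,50,50,50,50]}'
python3 - <<'E'
from h import *
where(); im,C,s=shot("wrist","w16")
cv2.imwrite("pics/z12.png",cv2.resize(im[180:390,180:390],None,fx=2.8,fy=2.8))
E
```

```text
time: 22.6
tool_pos: [0.6528, 0.192, 0.0164]
tool_rot: [0.519, -0.517, 0.481, -0.482]
contact_force: [-0.0, 0.2, -0.9]
gripper_width: 0.641
t22.60 tcp [0.6528 0.192  0.0164] y-axis [ 0.003  0.001 -1.   ] jawdir deg 4.12 F [-0.   0.2 -0.9] w 54.7 j [0.18 0.38 1.61 0.   1.14 0.1 ]
```

View pics/z12.png

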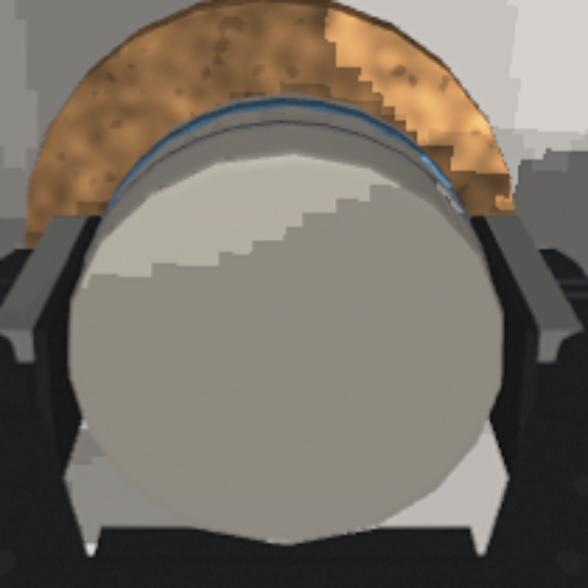

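```bash
python3 - <<'E'
from h import *
from scipy.optimize import least_squares
s=manip.state();C=cam("wrist",s);Rt=q(s).as_matrix()
f=lambda p,z: onz(C,np.array(p)/2.8+[180,180],z)[:,:2]*1000
A=f([(28,195),(52,125),(90,75),(135,38),(190,10),(250,2),(330,8),(400,32),(450,70),(490,125),(512,185)],.008)
B=f([(118,190),(150,155),(190,122),(240,100),(285,95),(330,100),(380,120),(430,160),(462,200)],.0172)
T=f([(70,330),(503,330),(180,163),(295,155),(285,543),(82,280),(440,490)],.0452)
for P,rr,g in((A,40,(651,192)),(B,28,(651,192)),(T,28,(651,192))):
  r=least_squares(lambda p:np.hypot(*(P-p).T)-rr,g);print(r.x,np.abs(r.fun).max())
  r=least_squares(lambda p:np.hypot(*(P-p[:2]).T)-p[2],[*g,rr]);print("  free",r.x)
print(s["tool_pos"])
E
```

```text
[651.51876806 190.89459889] 0.41300402507817324
  free [651.56169472 190.34565656  40.43606224]
[654.12970834 190.41960312] 0.9713775997309106
  free [654.20566493 188.70789589  29.4138086 ]
[653.76119828 190.92204212] 1.7164841614908646
  free [653.81490707 190.81688267  28.4866207 ]
[0.65290873 0.19187466 0.01650432]
```

```bash
python3 -m jog '{"offset":[[-0.045,0,-0.05],[0,0,-0.05],[0,0,-0.02],[0,0,0],[0,0,0]],"angular":[[0,0,0],[0,0,0],[0,0,0],[0,0,0],[0,0,0]],"jaw":[50,50,50,50,50]}'
python3 - <<'E'
from h import *
where(); im,C,s=shot("wrist","w17")
cv2.imwrite("pics/z13.png",cv2.resize(im[180:390,180:390],None,fx=2.8,fy=2.8))
E
```

```text
time: 23.15
tool_pos: [0.6493, 0.1914, 0.0082]
tool_rot: [-0.517, 0.518, -0.482, 0.482]
contact_force: [-0.8, 1.2, -0.7]
gripper_width: 0.638
t23.15 tcp [0.6493 0.1914 0.0082] y-axis [-0. -0. -1.] jawdir deg 4.09 F [-0.8  1.2 -0.7] w 54.5 j [0.18 0.39 1.62 0.   1.13 0.11]
```

View pics/z13.png

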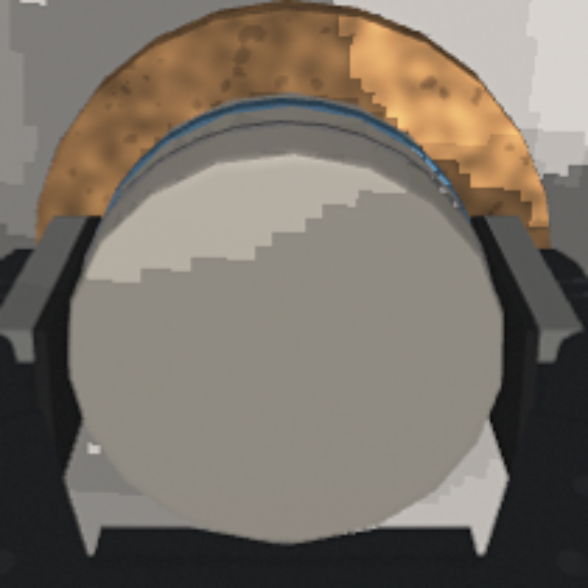

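```bash
python3 - <<'E'
from h import *
from scipy.optimize import least_squares
s=manip.state();C=cam("wrist",s);Rt=q(s).as_matrix()
f=lambda p,z: onz(C,np.array(p)/2.8+[180,180],z)[:,:2]*1000
A=f([(37,230),(60,165),(108,90),(160,45),(220,15),(285,7),(360,17),(425,45),(480,82),(525,140),(549,220)],.008)
B=f([(118,190),(150,155),(190,122),(240,100),(285,95),(330,100),(380,120),(430,160),(462,200)],.009)
for P,rr,g in((A,40,(651,192)),(B,28,(651,192))):
  r=least_squares(lambda p:np.hypot(*(P-p).T)-rr,g);print(r.x,np.abs(r.fun).max())
  r=least_squares(lambda p:np.hypot(*(P-p[:2]).T)-p[2],[*g,rr]);print("  free",r.x)
E
```

```text
[651.75858899 190.72681182] 0.6872496608519967
  free [651.75350739 190.77700835  39.95956188]
[650.59772708 189.99299671] 0.9584328745637123
  free [650.67471401 188.29754689  29.40045038]
```

Shift +1.1 mm x, +0.5 mm y, lower to contact.

```bash
python3 -m jog '{"offset":[[0.02,0.01,0],[0,0,-0.02],[0,0,-0.02],[0,0,-0.01],[0,0,0],[0,0,0]],"angular":[[0,0,0],[0,0,0],[0,0,0],[0,0,0],[0,0,0],[0,0,0]],"jaw":[50,50,50,50,50,50]}'
python3 - <<'E'
from h import *
where(); im,C,s=shot("wrist","w18")
cv2.imwrite("pics/z14.png",cv2.resize(im[180:390,180:390],None,fx=2.8,fy=2.8))
E
```

```text
time: 23.8
tool_pos: [0.6507, 0.192, 0.0073]
tool_rot: [0.518, -0.518, 0.482, -0.482]
contact_force: [-2.9, -0.4, 5.3]
gripper_width: 0.642
t23.80 tcp [0.6507 0.192  0.0073] y-axis [ 0. -0. -1.] jawdir deg 4.10 F [-2.9 -0.4  5.3] w 54.8 j [ 0.18  0.39  1.62 -0.    1.13  0.11]
```

View pics/z14.png

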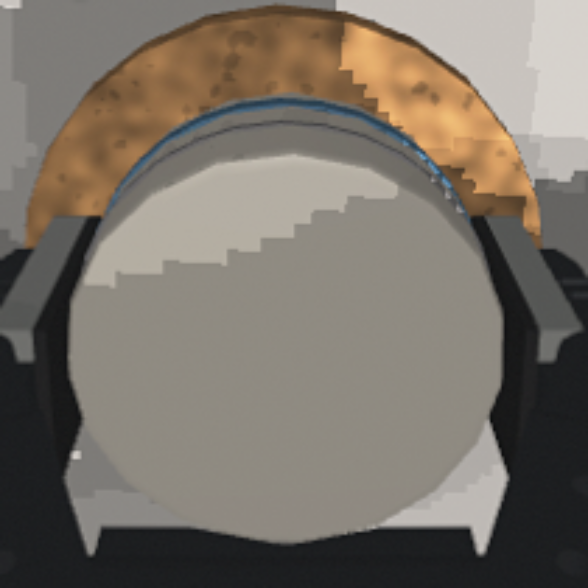

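```bash
python3 -m jog '{"offset":[[0,0,0],[0,0,0],[0,0,0],[0,0,0],[0,0,0.3],[0,0,0.6],[0,0,0.8],[0,0,0.8],[0,0,0.8],[0,0,0.4],[0,0,0],[0,0,0]],"angular":[[0,0,0],[0,0,0],[0,0,0],[0,0,0],[0,0,0],[0,0,0],[0,0,0],[0,0,0],[0,0,0],[0,0,0],[0,0,0],[0,0,0]],"jaw":[58,64,80,85,85,85,85,85,85,85,85,85]}'; python3 - <<'E'
from h import *
where(); im,C,s=shot("wrist","w19")
cv2.imwrite("pics/z15.png",cv2.resize(im[120:260,220:350],None,fx=4,fy=4))
E
```

```text
time: 25.05
tool_pos: [0.6503, 0.192, 0.1912]
tool_rot: [0.518, -0.517, 0.482, -0.482]
contact_force: [-0.2, 0.0, -0.1]
gripper_width: 0.996
t25.05 tcp [0.6503 0.192  0.1912] y-axis [ 0.001  0.    -1.   ] jawdir deg 4.10 F [-0.2  0.  -0.1] w 85.0 j [ 0.18  0.2   1.52 -0.    1.42  0.11]
```

View pics/z15.png

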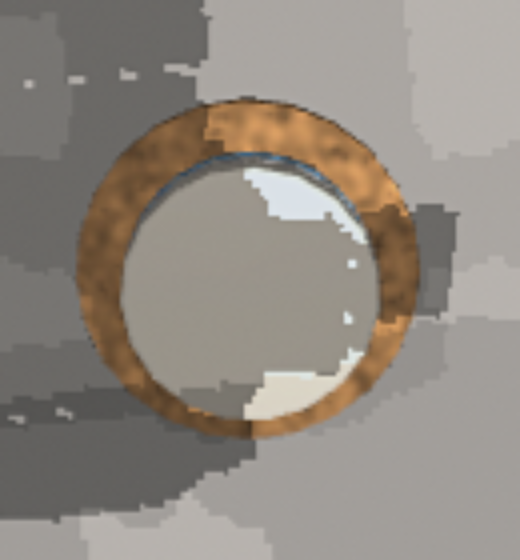

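```bash
python3 - <<'E'
from h import *
s=manip.state();C=cam("wrist",s)
f=lambda p,z: onz(C,np.array(p)/4+[220,120],z)[:,:2]*1000
a=f([(77,268),(418,268),(247,100),(247,437)],.008);b=f([(121,293),(380,293),(250,166),(250,421)],.036)
for p in(a,b): print((p[0]+p[1])/2,(p[2]+p[3])/2,np.linalg.norm(p[0]-p[1]),np.linalg.norm(p[2]-p[3]))
E
```

```text
[649.83583316 192.34132889] [649.82949496 190.95428492] 79.18944816751473 79.8203838614006
[650.5103169  192.69445673] [650.46562369 191.9065604 ] 55.19953324735305 55.66565680948714
```

```bash
python3 -m jog '{"offset":[[-0.3,0.2,0],[-0.6,0.4,0],[-0.7,0.46,0],[-0.7,0.46,0],[-0.7,0.46,0],[-0.6,0.4,0],[-0.4,0.28,0],[-0.25,0.16,0],[0,0,0],[0,0,0]],"angular":[[0,0,0],[0,0,0],[0,0,0],[0,0,0],[0,0,0],[0,0,0],[0,0,0],[0,0,0],[0,0,0],[0,0,0]],"jaw":[85,85,85,85,85,85,85,85,85,85]}'; python3 - <<'E'
from h import *
where(); im,C,s=shot("wrist","w20")
cv2.imwrite("pics/z16.png",cv2.resize(im[90:270,210:360],None,fx=3.3,fy=3.3))
E
```

```text
time: 26.1
tool_pos: [0.4377, 0.3326, 0.1901]
tool_rot: [-0.517, 0.518, -0.482, 0.482]
contact_force: [0.3, -0.4, 0.1]
gripper_width: 0.996
t26.10 tcp [0.4377 0.3326 0.1901] y-axis [-0.001 -0.001 -1.   ] jawdir deg 4.11 F [ 0.3 -0.4  0.1] w 85.1 j [ 0.51 -0.1   1.83 -0.    1.41  0.44]
```

View pics/z16.png

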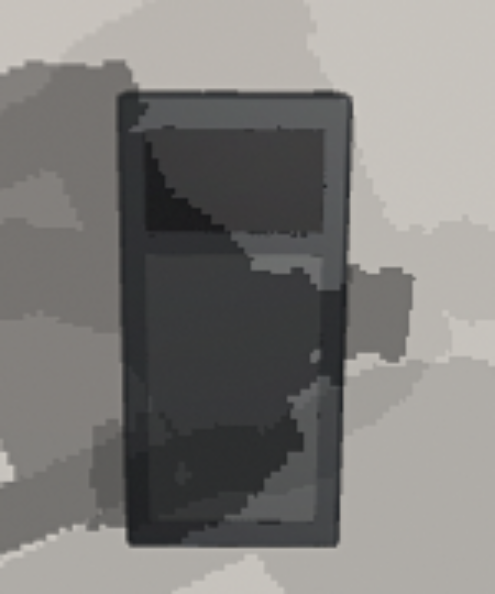

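```bash
python3 - <<'E'
from h import *
s=manip.state();C=cam("wrist",s);Rt=q(s).as_matrix();n=np.linalg.norm;a=lambda v:np.degrees(np.arctan2(v[1],v[0]))
e=onz(C,np.array([(117,93),(351,95),(338,546),(127,546)])/3.3+[210,90],.024)[:,:2]*1000
print("ink",e.round(1),e.mean(0),[n(e[i]-e[i-1]) for i in range(4)],"x ang",a(e[1]-e[0]),a(e[2]-e[3]),"y ang",a(e[0]+e[1]-e[2]-e[3]))
E
```

```text
ink [[404.  392.9]
 [463.7 396.5]
 [471.8 273. ]
 [412.2 268.8]] [437.90798663 332.77689373] [np.float64(124.36490474628044), np.float64(59.81273721025019), np.float64(123.84931320597735), np.float64(59.80088982422066)] x ang 3.53316876529674 4.027114263775194 y ang 93.7805139276366
```

```bash
python3 -m jog '{"offset":[[0,0,-0.5],[0,0,-0.6],[0,0,-0.6],[0,0,-0.6],[0,0,-0.6],[0,0,-0.4],[0,0,-0.2],[0,0,-0.1],[0,0,-0.05],[0,0,0],[0,0,0]],"angular":[[0,0,-0.05],[0,0,0],[0,0,0],[0,0,0],[0,0,0],[0,0,0],[0,0,0],[0,0,0],[0,0,0],[0,0,0],[0,0,0]],"jaw":[85,85,85,85,85,85,85,85,85,85,85]}'; python3 - <<'E'
from h import *
where(); im,C,s=shot("wrist","w21")
E
```

```text
time: 27.25
tool_pos: [0.4387, 0.3334, 0.0095]
tool_rot: [0.517, -0.516, 0.483, -0.483]
contact_force: [0.6, -0.3, 0.8]
gripper_width: 0.995
t27.25 tcp [0.4387 0.3334 0.0095] y-axis [ 0.002  0.001 -1.   ] jawdir deg 3.79 F [ 0.6 -0.3  0.8] w 85.0 j [0.51 0.12 1.94 0.   1.08 0.45]
```

View pics/w21.png

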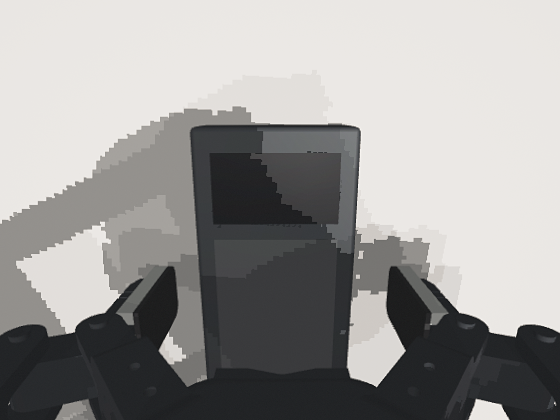

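```bash
python3 -m jog '{"offset":[[-0.02,-0.01,-0.08],[0,0,-0.07],[0,0,0],[0,0,0],[0,0,0],[0,0,0],[0,0,0],[0,0,0],[0,0,0]],"angular":[[0,0,0],[0,0,0],[0,0,0],[0,0,0],[0,0,0],[0,0,0],[0,0,0],[0,0,0],[0,0,0]],"jaw":[85,85,85,75,65,55,55,55,55]}'; python3 - <<'E'
from h import *
where(); im,C,s=shot("wrist","w22")
E
```

```text
time: 28.2
tool_pos: [0.4371, 0.3327, 0.0013]
tool_rot: [0.517, -0.516, 0.483, -0.483]
contact_force: [-1.2, -0.1, 3.4]
gripper_width: 0.685
t28.20 tcp [0.4371 0.3327 0.0013] y-axis [ 0.  0. -1.] jawdir deg 3.80 F [-1.2 -0.1  3.4] w 58.5 j [0.52 0.13 1.94 0.   1.06 0.45]
```

View pics/w22.png

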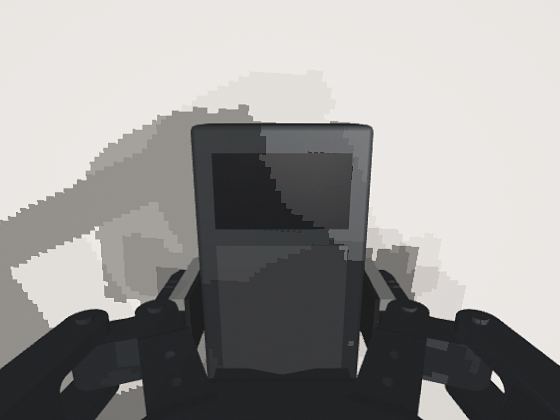

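```bash
python3 -m jog '{"offset":[[0,0,0.1],[0,0,0.3],[0,0,0.6],[0,0,0.8],[0,0,0.8],[0.1,-0.3,0.6],[0.2,-0.55,0.3],[0.3,-0.75,0],[0.3,-0.75,0],[0.3,-0.75,0],[0.3,-0.75,0],[0.3,-0.75,0]],"angular":[[0,0,0],[0,0,0],[0,0,0],[0,0,0],[0,0,0],[0,0,0],[0,0,-0.2],[0,0,-0.2],[0,0,-0.2],[0,0,-0.2],[0,0,-0.2],[0,0,-0.2]],"jaw":[55,55,55,55,55,55,55,55,55,55,55,55]}'
python3 -m jog '{"offset":[[0.3,-0.75,0],[0.3,-0.75,0],[0.3,-0.75,0],[0.3,-0.75,0],[0.3,-0.75,0],[0.3,-0.75,0],[0.3,-0.75,0],[0.18,-0.6,0],[0,0,0],[0,0,0],[0,0,0]],"angular":[[0,0,-0.2],[0,0,-0.2],[0,0,-0.2],[0,0,-0.2],[0,0,-0.2],[0,0,-0.15],[0,0,0],[0,0,0],[0,0,0],[0,0,0],[0,0,0]],"jaw":[55,55,55,55,55,55,55,55,55,55,55]}'
python3 - <<'E'
from h import *
where(); im,C,s=shot("wrist","w23")
E
```

```text
time: 29.45
tool_pos: [0.5265, 0.1008, 0.1758]
tool_rot: [0.485, -0.485, 0.515, -0.515]
contact_force: [0.3, 1.3, -4.2]
gripper_width: 0.687
time: 30.55
tool_pos: [0.6402, -0.1891, 0.1754]
tool_rot: [0.453, -0.453, 0.543, -0.542]
contact_force: [0.3, -0.0, -4.5]
gripper_width: 0.684
t30.55 tcp [ 0.6402 -0.1891  0.1754] y-axis [-0.001  0.001 -1.   ] jawdir deg -10.27 F [ 0.3 -0.  -4.5] w 58.4 j [-0.4   0.19  1.56  0.    1.39 -0.22]
```

View pics/w23.png

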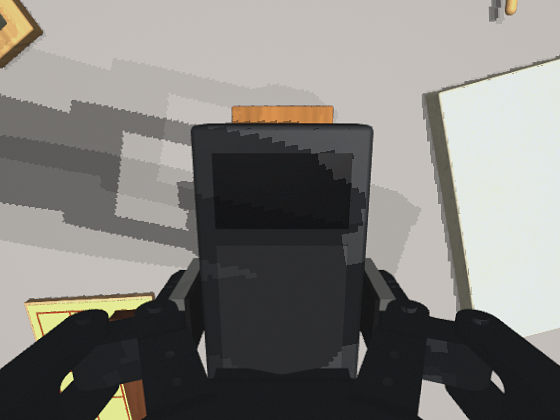

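```bash
python3 -m jog '{"offset":[[0,0,-0.5],[0,0,-0.6],[0,0,-0.6],[0,0,-0.5],[0,0,-0.4],[0,0,-0.2],[0,0,0],[0,0,0]],"angular":[[0,0,0],[0,0,0],[0,0,0],[0,0,0],[0,0,0],[0,0,0],[0,0,0],[0,0,0]],"jaw":[55,55,55,55,55,55,55,55]}'
python3 - <<'E'
from h import *
where(); im,C,s=shot("wrist","w24")
cv2.imwrite("pics/z17.png",cv2.resize(im[60:290,150:420],None,fx=2.6,fy=2.6))
E
```

```text
time: 31.4
tool_pos: [0.6415, -0.1898, 0.037]
tool_rot: [-0.454, 0.453, -0.542, 0.543]
contact_force: [0.2, 0.7, -4.3]
gripper_width: 0.69
t31.40 tcp [ 0.6415 -0.1898  0.037 ] y-axis [ 0.001 -0.001 -1.   ] jawdir deg -10.26 F [ 0.2  0.7 -4.3] w 58.9 j [-0.4   0.33  1.64 -0.    1.17 -0.22]
```

View pics/z17.png

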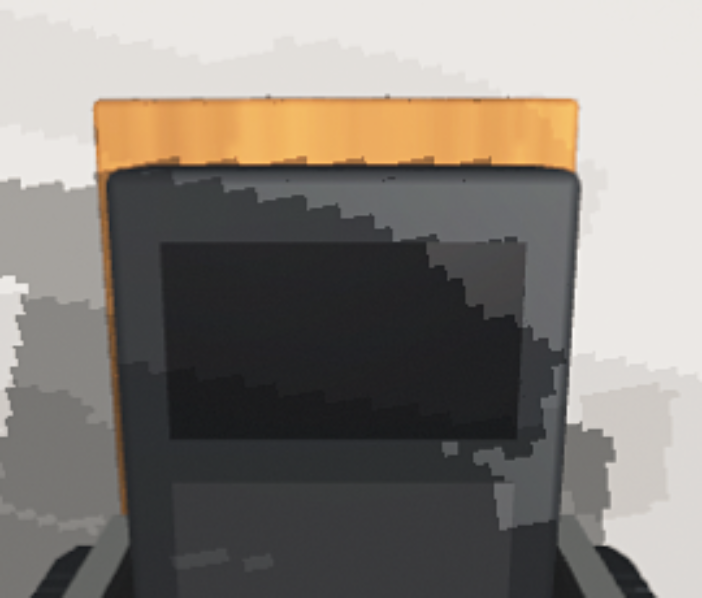

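```bash
cat > ink.py <<'E'
from h import *
def run(st,sl,k,off,zs,zt):
    s=manip.state();C=cam("wrist",s);n=np.linalg.norm;a=lambda v:np.degrees(np.arctan2(v[1],v[0]))
    f=lambda p,z: onz(C,np.array(p)/k+off,z)[:,:2]*1000
    S=f(st,zs);L=f(sl,zt)
    print("stand",S.round(1),n(S[0]-S[1]),"ang",a(S[1]-S[0]),"left",a(S[0]-S[2]))
    m1=(L[0]+L[1])/2;m2=(L[2]+L[3])/2
    print("slab w",n(L[0]-L[1]),n(L[2]-L[3]),"ang x",a(L[1]-L[0]),"axis",a(m1-m2))
    th=np.radians(-10.3);ex=np.array([np.cos(th),np.sin(th)]);ey=np.array([-ex[1],ex[0]])
    sc=(S[0]+S[1])/2-74*ey; lc=m1-62*ey; d=sc-lc
    print("stand c",sc,"slab c",lc,"shift xy mm",d,"in stand frame",d@ex,d@ey)
E
python3 - <<'E'
from ink import *
s=manip.state()
run([(97,101),(577,100),(125,510)],[(110,170),(579,170),(134,560),(558,560)],2.6,[150,60],.012,s["tool_pos"][2]+.0227)
E
```

```text
stand [[ 613.9 -110.4]
 [ 696.5 -125.3]
 [ 600.3 -186. ]] 83.92390686110316 ang -10.215705068344043 left 79.81343404454466
slab w 59.5188105124542 60.38876260311854 ang x -10.331771944305846 axis 79.93555606639511
stand c [ 641.93445149 -190.63388728] slab c [ 643.28807589 -189.14795427] shift xy mm [-1.35362439 -1.48593301] in stand frame -1.0661226748117154 -1.7040182995561337
```

```bash
python3 -m jog '{"offset":[[-0.025,-0.025,-0.1],[0,0,-0.15],[0,0,-0.1],[0,0,-0.04],[0,0,0],[0,0,0]],"angular":[[0,0,0],[0,0,0],[0,0,0],[0,0,0],[0,0,0],[0,0,0]],"jaw":[55,55,55,55,55,55]}'
python3 - <<'E'
from h import *
where(); im,C,s=shot("wrist","w25")
cv2.imwrite("pics/z18.png",cv2.resize(im[60:290,150:420],None,fx=2.6,fy=2.6))
E
```

```text
time: 32.05
tool_pos: [0.6396, -0.1913, 0.0162]
tool_rot: [0.453, -0.453, 0.543, -0.543]
contact_force: [0.9, -0.3, -4.4]
gripper_width: 0.69
t32.05 tcp [ 0.6396 -0.1913  0.0162] y-axis [-0.  0. -1.] jawdir deg -10.30 F [ 0.9 -0.3 -4.4] w 59.0 j [-0.4   0.36  1.64 -0.    1.14 -0.22]
```

View pics/z18.png

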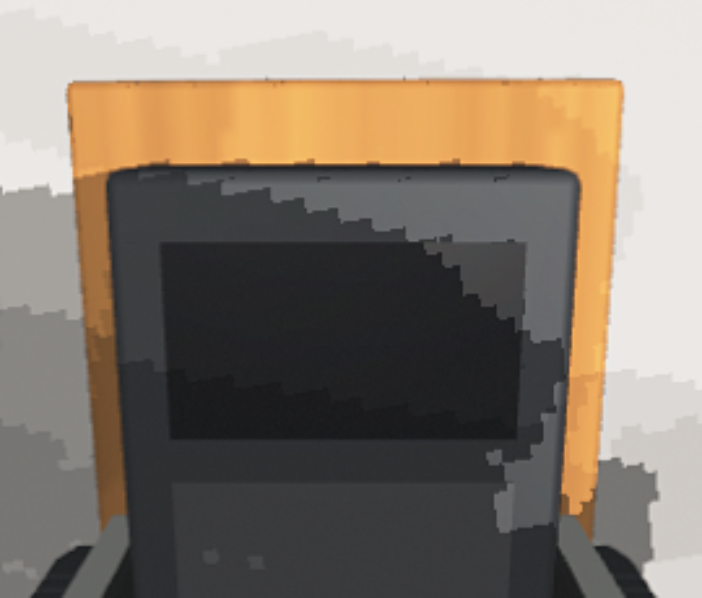

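```bash
python3 - <<'E'
from ink import *
s=manip.state()
run([(69,84),(623,83),(102,500)],[(110,170),(579,170),(134,560),(558,560)],2.6,[150,60],.012,s["tool_pos"][2]+.0227)
E
```

```text
stand [[ 613.1 -110.1]
 [ 696.2 -125.1]
 [ 601.4 -176.9]] 84.40152231484622 ang -10.251319570494923 left 80.03559938820159
slab w 59.53484473078461 60.389714489908634 ang x -10.355215558275747 axis 79.90682859909877
stand c [ 641.40797693 -190.38911374] slab c [ 641.10152533 -190.37103443] shift xy mm [ 0.3064516 -0.0180793] in stand frame 0.3047457596186413 0.0370062682638473
```

Centred. Lower to contact (about 3 mm).

```bash
python3 -m jog '{"offset":[[0,0,-0.03],[0,0,-0.02],[0,0,-0.02],[0,0,0],[0,0,0]],"angular":[[0,0,0],[0,0,0],[0,0,0],[0,0,0],[0,0,0]],"jaw":[55,55,55,55,55]}'
```

```text
time: 32.6
tool_pos: [0.6397, -0.1913, 0.0133]
tool_rot: [-0.453, 0.453, -0.543, 0.543]
contact_force: [-1.8, 1.0, -0.4]
gripper_width: 0.689
```

```bash
python3 -m jog '{"offset":[[0,0,-0.015],[0,0,0],[0,0,0],[0,0,0],[0,0,0],[0,0,0.3],[0,0,0.6],[0,0,0.8],[0,0,0.8],[0,0,0.8],[0,0,0],[0,0,0]],"angular":[[0,0,0],[0,0,0],[0,0,0],[0,0,0],[0,0,0],[0,0,0],[0,0,0],[0,0,0],[0,0,0],[0,0,0],[0,0,0],[0,0,0]],"jaw":[55,62,70,85,85,85,85,85,85,85,85,85]}'; python3 - <<'E'
from h import *
where(); im,C,s=shot("wrist","w26")
cv2.imwrite("pics/z19.png",cv2.resize(im[80:270,200:370],None,fx=3.1,fy=3.1))
E
```

```text
time: 33.8
tool_pos: [0.6406, -0.1917, 0.1802]
tool_rot: [-0.454, 0.452, -0.541, 0.544]
contact_force: [-1.0, -0.1, -0.7]
gripper_width: 0.995
t33.80 tcp [ 0.6406 -0.1917  0.1802] y-axis [ 0.004 -0.002 -1.   ] jawdir deg -10.30 F [-1.  -0.1 -0.7] w 85.0 j [-0.4   0.18  1.56  0.    1.4  -0.22]
```

View pics/z19.png

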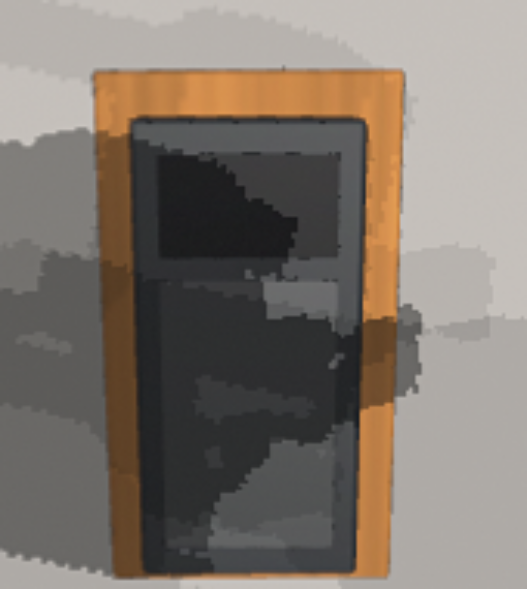

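```bash
python3 - <<'E'
from h import *
s=manip.state();C=cam("wrist",s)
f=lambda p,z: onz(C,np.array(p)/3.1+[200,80],z)[:,:2]*1000
a=f([(94,72),(404,71),(389,577),(114,577)],.012);b=f([(131,120),(367,120),(355,573),(142,573)],.036)
for p in(a,b):
  v=p[0]+p[1]-p[2]-p[3];print(p.mean(0),np.linalg.norm(p[0]-p[3]),np.degrees(np.arctan2(v[1],v[0])))
E
python3 -m jog '{"offset":[[-0.5,0.3,0.3],[-0.8,0.5,0.3],[-0.8,0.6,0.2],[-0.8,0.6,0],[-0.6,0.7,0],[-0.3,0.8,0],[0,0.8,0],[0,0.8,0],[0,0.8,0],[0,0.6,0],[0,0,0],[0,0,0]],"angular":[[0,0,0],[0,0,0],[0,0,0],[0,0,0],[0,0,0],[0,0,0],[0,0,0],[0,0,0],[0,0,0],[0,0,0],[0,0,0],[0,0,0]],"jaw":[85,85,85,85,85,85,85,85,85,85,85,85]}'
python3 - <<'E'
from h import *
where(); shot("top","t27");shot("side","s27")
E
```

```text
[ 639.93821505 -189.71266099] 147.03729505744977 79.88528038981751
[ 639.53835897 -189.79367516] 122.77618188644898 79.52186785786793
time: 35.05
tool_pos: [0.4494, 0.1333, 0.2151]
tool_rot: [0.452, -0.455, 0.543, -0.542]
contact_force: [-0.4, -0.5, -0.4]
gripper_width: 0.993
t35.05 tcp [0.4494 0.1333 0.2151] y-axis [-0.003 -0.001 -1.   ] jawdir deg -10.21 F [-0.4 -0.5 -0.4] w 84.8 j [ 0.13 -0.32  1.98 -0.    1.49  0.31]
```

View pics/t27.png

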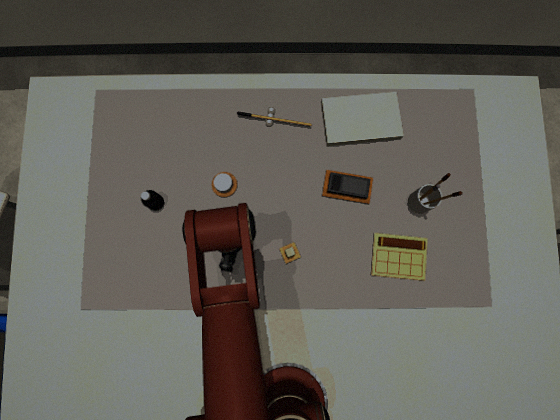

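View pics/s27.png

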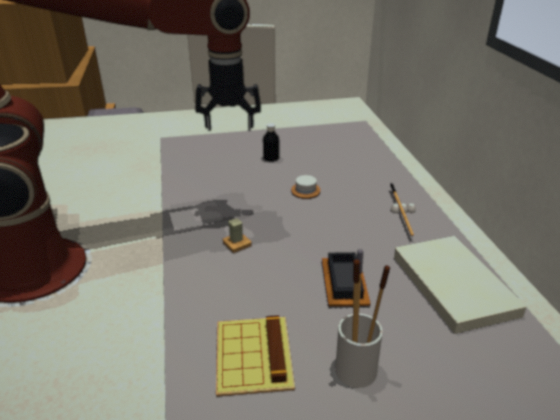

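The last top and side pictures show all four items upright on their places. In the top view the seal is at (290,253), bar (402,242), box (224,184) and inkstone (348,186). The bottle (152,200) and the pot (428,198) are where they were at the start.

```bash
python3 -c "
from plant import manip
print(manip.job_done())"
```

```text
the job is handed in; nothing more can be done
None
```

I took the stack apart from the top and set all four things upright on their places. I handed the job in at about 35 s, with the gripper open and touching nothing.

The last wrist-camera checks, made after each release:

| Item | Place | Offset from centre | Angle error |
|---|---|---|---|
| Seal stone | square block | about 0.5 mm, judged from the picture | squared to the block before lowering |
| Paperweight bar | blank strip at the head of the board | 0.2 mm across, 0.9 mm along | 0.2° |
| Paste box | cork coaster | about 1 mm | round |
| Inkstone | long stand | about 0.4 mm | 0.4° |

- **Measurement limits:** the camera calibration is good only to about 2 mm. In a few cases readings of the same thing from different views differed by 1 to 2 mm, mostly for the coaster and box. I settled those with close-ups that showed the item and its place in the same picture.
- **Forces:** the wrist readings I saw during contact stayed under about 10 N.
- **Bystanders:** the final top picture shows the ink bottle and brush pot at their starting positions, and no check failed.

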